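Put the misplaced bottles back in their own spill saucers

ROBOT

A 6-joint arm with a two-finger parallel gripper is mounted at the origin on a cart in front of the work surface, level with it; the furniture and walls round the work are solid. World frame = base frame: x ahead of the robot, y to its left, z up, the work surface at z = 0. Lengths are in m, angles in degrees, forces in N, time in s.
With the tool pointing down it reaches from about 0.4 to 0.825 m from the base axis. Payload 7 kg.
Tool frame: the origin (TCP) lies midway between the tips of the shut fingers; the grasp point (between the pads) lies 19 mm behind it; z points along the fingers, y is the direction in which the jaws open and shut (so a half turn about z gives the same grasp; the last joint's range is limited). The gripper opens to 88 mm and grips with 3 to 60 N. Pads are 19 mm wide; open, the fingers measure 130 mm over their backs; the gripper's body (78 mm by 193 mm) begins 47 mm behind the grasp point.
Start: joints at [91.392, 20.546, 0.682, 0, -70.136, -16.507], TCP at [0.176, 0.652, 0.227] pointing down, gripper open.
Joint ranges: [-176.03, 176.03], [-82.01, 121.73], [-58.28, 71.71], [-173.87, 95.51], [-174.79, -0.11], [-173.66, 173.66]. Speed limits (degrees/s): [136.94, 136.94, 172.46, 180, 180, 180].

INTERFACE

Orientations are given as [roll, pitch, yaw] about the fixed x, y, z axes, in that order (R = Rz(yaw) Ry(pitch) Rx(roll)).
In Python, from plant import ctrl, snapshot gives the robot as it stands.
- The arm moves only by the shell command python3 -m pendant 'ROWS'. ROWS is JSON, a list of rows, each a list of 7 numbers: the shift along the tool's x, y, z in m, then the turn, a rotation vector about the tool's x, y, z in rad, then the opening, from -1 (shut) to 1 (fully open), so that 0 is half open. In form: [[x, y, z, ax, ay, az, jaw], ...]. A call has 1 to 12 rows; each row is the pose to reach, as a shift and turn from the pose commanded when the call began, along the tool's axes at that moment; what a row does not reach only later rows make up. A row lasts 1/8 s, in which the tool goes at most 62.5 mm and 10.7 degrees, less where a joint would pass 70% of its speed; a pose out of reach is approached as far as the arm can. A call with a gripper value outside its range is refused whole. The fingers move at their own pace and stop on an object; the grip force is fixed at half the most. Time passes only in rows, so rows that repeat a pose let the fingers close. It gives the time, the measured TCP pose, the force and the opening at its end, in the units of the state.
- ctrl.get_obs(): the state, without advancing time (a new reading comes with each control period).
- snapshot(name): name is "side" or "top"; returns a dict with "image" (384x512x3 uint8, blue, green, red), "mtx" (3x3 intrinsics, pixels), "k1" (the pictures are not rectified: a ray, as slopes to the right and down, at radius r is drawn at 1 + k1 r^2 times it, then the intrinsics apply), "eye" and "attitude" of the camera in the world. Camera axes: x right, y up, looking along -z (the intrinsics and any distortion apply to the point x, -y, -z); pixel columns grow to the right and rows downward; lengths in m; the calibration is good to about 2 mm. A picture is of the moment at which its call begins. There is no depth.
- ctrl.close_job(): hands the job in, once; it reports no verdict.
The state is a dict: "clock": time; "joint_pos": joint angles; "qvel": joint speeds; "tau": joint torques, N m; "tool_pos": TCP position; "orientation": TCP orientation; "force": force on the tool from outside, world axes, zero at the start; "moment": the same for the moment, N m; "opening": finger opening in m.
Only numpy, scipy, OpenCV 4.12 (cv2) and the standard library are available. Lean on these libraries where they do the work, as an engineer would, in place of code of your own. Each camera call takes 0.05 s, during which the arm holds its last target.

TASK

The four containers have been put back in each other's spill saucers. Put the blue-capped jar in the blue saucer, the white-capped jar in the white saucer, the red-capped vial in the red saucer and the amber bottle in the yellow saucer, each upright on the saucer's floor and in its middle, parking a container on the cork mat where you need a free spot. Keep the containers upright, set them down gently without dropping them, and leave the empty beaker standing where it is.

Things in the scene. Friction and masses are not known exactly. Their poses are not given: they have to be found in the camera images.
- jar_blue: White jar with a blue screw cap, 48 mm in diameter, 62 mm tall (straight wall up to 45 mm, cap 48 mm wide from 53 mm), about 0.05 kg. Loose, round, stands upright; origin at the centre of its underside, z up along its axis. At the start within about 7 mm of the centre of a wrong saucer.
- jar_white: White jar with a white screw cap, 62 mm in diameter (straight wall up to 66 mm, cap 59 mm wide from 77 mm), 92 mm tall, about 0.3 kg. Loose, round, stands upright; origin at the centre of its underside, z up along its axis. At the start within about 7 mm of the centre of a wrong saucer.
- vial_red: Small clear glass vial with a red screw cap, 27 mm in diameter up to 50 mm, cap 24 mm wide above, 61 mm tall, about 0.03 kg. (Other vials, with black or white caps, stand in a rack at the back and are not part of the job.) Loose, round, stands upright; origin at the centre of its underside, z up along its axis. At the start within about 7 mm of the centre of a wrong saucer.
- bottle_amber: Amber-brown glass bottle with a black cap, 53 mm in diameter, 105 mm tall; the straight wall ends at about 74 mm, the cap is 28 mm wide; about 0.2 kg. Loose, round, stands upright; origin at the centre of its underside, z up along its axis. At the start within about 7 mm of the centre of a wrong saucer.
- saucer_blue: Blue plastic spill saucer, round, fixed to the bench: outside diameter 96 mm, rim 10 mm high, flat floor 4 mm above the bench, bore 88 mm. Origin on the bench under its centre, z up. At the start one of the four containers stands in it, always a wrong one.
- saucer_white: White plastic spill saucer, round, fixed to the bench: outside diameter 96 mm, rim 10 mm high, flat floor 4 mm above the bench, bore 88 mm. Origin on the bench under its centre, z up. At the start one of the four containers stands in it, always a wrong one.
- saucer_red: Red plastic spill saucer, round, fixed to the bench: outside diameter 96 mm, rim 10 mm high, flat floor 4 mm above the bench, bore 88 mm. Origin on the bench under its centre, z up. At the start one of the four containers stands in it, always a wrong one.
- saucer_yellow: Yellow plastic spill saucer, round, fixed to the bench: outside diameter 96 mm, rim 10 mm high, flat floor 4 mm above the bench, bore 88 mm. Origin on the bench under its centre, z up. At the start one of the four containers stands in it, always a wrong one.
- spare_mat: Square cork mat, 95 x 95 x 3 mm, fixed, empty: room to park one container on the way (its use is not compulsory). Origin on the bench under its centre. Saucers, mat and beaker stand in two rows of three, at least 130 mm between centres. A tall instrument fills the bench to the left (y above 0.33 m, x above 0.43 m), and a wash bottle 186 mm tall stands at the back right.
- beaker: Empty glass beaker, 45 mm in diameter at the rim, 58 mm tall, loose, standing on the bench among the saucers; a bystander. Origin at the centre of its underside. Two small brass weights up to 28 mm tall also stand between the saucers, and low tools lie near the front edge of the bench.
Mind the look-alikes: they are no part of the job. Several things look just like the jar_blue: the one meant starts farthest to the robot's right.

How it is judged (in metres and radians):
At the end, for the whole second after the job is handed in: Each container stands upright (within 0.1 rad), at rest, on the floor of its own saucer, its centre within 12 mm of the saucer's centre: blue-capped jar in blue, white-capped jar in white, red-capped vial in red, amber bottle in yellow. The beaker stands upright within 30 mm of where it was (horizontal distance between jar_blue and saucer_blue below 0.012 m and z of jar_blue in the frame of saucer_blue below 0.009 m and angle between each of jar_blue, jar_white, vial_red, bottle_amber's own z axis and vertical below 0.1 rad and linear speed of each of jar_blue, jar_white, vial_red, bottle_amber below 0.02 m/s and horizontal distance between jar_white and saucer_white below 0.012 m and z of jar_white in the frame of saucer_white below 0.009 m and horizontal distance between vial_red and saucer_red below 0.012 m and z of vial_red in the frame of saucer_red below 0.009 m and horizontal distance between bottle_amber and saucer_yellow below 0.012 m and z of bottle_amber in the frame of saucer_yellow below 0.009 m and distance of beaker from where it was at the start of the episode below 0.03 m and angle between beaker's own z axis and vertical below 0.15 rad); the robot touches nothing.
It fails at once if a container is tipped more than 0.5 rad (angle between any of jar_blue, jar_white, vial_red, bottle_amber's own z axis and vertical above 0.5 rad).
It fails at once if a container is dropped (moves faster than 0.7 m/s, as after a fall of 25 mm, without the fingers touching it) ((linear speed of jar_blue above 0.7 m/s and contact force between the fingers and jar_blue below 0.05 N) or (linear speed of jar_white above 0.7 m/s and contact force between the fingers and jar_white below 0.05 N) or (linear speed of vial_red above 0.7 m/s and contact force between the fingers and vial_red below 0.05 N) or (linear speed of bottle_amber above 0.7 m/s and contact force between the fingers and bottle_amber below 0.05 N)).
It fails at once if the beaker is pushed more than 30 mm away or knocked over (distance of beaker from where it was at the start of the episode above 0.03 m or angle between beaker's own z axis and vertical above 0.5 rad).
It also fails if it takes over 144 s, if anything falls off the work surface, if the arm or the gripper's body presses on something with over 40 N, if the wrist force passes 120 N, or if a joint passes its speed limit or range.

## Working session

There is one attempt and no reset: what is moved stays moved. The work goes in short steps, Python scripts to look and compute and a shell command to move; the robot and the scene stay as the last step left them, time stands still between calls to the robot, and variables do not carry over. Pictures are saved under pics/ and viewed, and the job is handed in when it is done.

```bash
ls; mkdir -p pics; python3 - <<'E'
from plant import ctrl, snapshot
import cv2
print(ctrl.get_obs())
for n in("side","top"):
    s=snapshot(n); cv2.imwrite(f"pics/{n}0.png",s["image"]); print(n,s["mtx"],s["k1"],s["eye"],s["attitude"])
E
```

```text
pics
{'clock': 0.0, 'joint_pos': array([ 9.13936898e+01,  2.05922368e+01,  6.33183826e-01, -1.93911586e-02,
       -7.01352593e+01, -1.65070969e+01]), 'qvel': array([ 0.02775402, -0.01297539, -0.00926981,  0.00175564,  0.04843684,
       -0.0305025 ]), 'tau': array([ 3.65491906e-04, -5.82710230e+01,  2.93077809e+01,  6.99805051e+00,
        7.07758343e-03, -1.36320973e-04]), 'tool_pos': array([0.17589382, 0.65117265, 0.22561145]), 'orientation': array([ 1.79904395e+02, -9.32236926e-03, -1.51200035e+01]), 'force': array([-0.2773286 ,  0.13913752,  0.33226689]), 'moment': array([ 0.01365831, -0.01873103, -0.01621688]), 'opening': 0.08786774144796154}
side [[465.72088924   0.         246.82523004]
 [  0.         465.72088924 191.22376233]
 [  0.           0.           1.        ]] -0.018508970735718274 [0.36285962 0.86571664 0.81645087] [  50.62438865   -0.97296977 -165.14638452]
top [[479.66285044   0.         261.54556691]
 [  0.         479.66285044 189.02937103]
 [  0.           0.           1.        ]] -0.11557583504285777 [ 0.52271296 -0.00253904  1.07239183] [  2.3891363    0.40423622 -90.05455109]
```

View pics/top0.png

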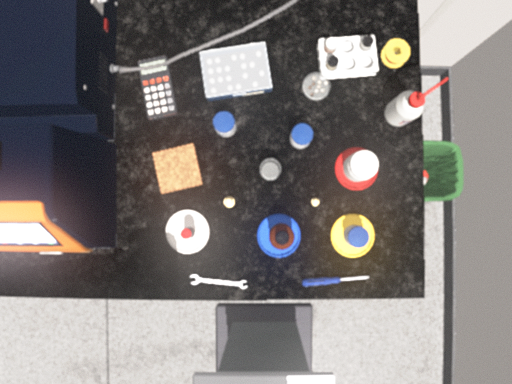

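View pics/side0.png

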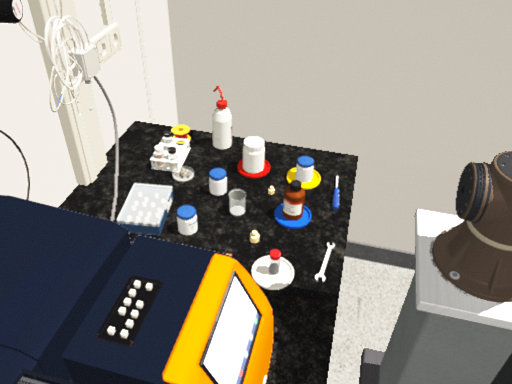

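The top view shows the vial in white (188,232), amber in blue (279,235), the blue jar in yellow (352,236) and the white jar in red (357,168). The mat is at (178,168) and the beaker at (270,169). That makes two swaps, each using the mat.

```bash
cat > h.py <<'E'
import numpy as np, cv2
from scipy.spatial.transform import Rotation as R
def ray(s,u,v):
    x=(u-s["mtx"][0,2])/s["mtx"][0,0]; y=(v-s["mtx"][1,2])/s["mtx"][1,1]
    rd=np.hypot(x,y); r=rd
    for _ in range(30): r=rd/(1+s["k1"]*r*r)
    k=1+s["k1"]*r*r; x/=k;y/=k
    return np.array(s["eye"]), R.from_euler("xyz",s["attitude"],degrees=True).as_matrix()@np.array([x,-y,-1])
def at(s,u,v,z):
    o,d=ray(s,u,v); return o+d*(z-o[2])/d[2]
def proj(s,p):
    q=R.from_euler("xyz",s["attitude"],degrees=True).as_matrix().T@(np.array(p)-s["eye"])
    x,y=q[0]/-q[2],-q[1]/-q[2]; k=1+s["k1"]*(x*x+y*y)
    return s["mtx"][0,0]*x*k+s["mtx"][0,2], s["mtx"][1,1]*y*k+s["mtx"][1,2]
def blobs(s,lo,hi,mn=30,roi=None):
    h=cv2.cvtColor(s["image"],cv2.COLOR_BGR2HSV); m=cv2.inRange(h,lo,hi)
    if roi: z=np.zeros_like(m); a,b,c,d=roi; z[b:d,a:c]=m[b:d,a:c]; m=z
    cs,_=cv2.findContours(m,cv2.RETR_EXTERNAL,cv2.CHAIN_APPROX_NONE)
    return [c for c in cs if cv2.contourArea(c)>mn]
def fit(s,c,z):
    # hull points cast to plane z, circle fit
    P=np.array([at(s,*p,z)[:2] for p in cv2.convexHull(c)[:,0].astype(float)])
    A=np.c_[2*P,np.ones(len(P))]; q=np.linalg.lstsq(A,(P**2).sum(1),rcond=None)[0]
    return q[:2],np.sqrt(q[2]+q[:2]@q[:2])
E
python3 - <<'E'
from plant import snapshot
from h import *
S={n:snapshot(n) for n in("top","side")}
for n,s in S.items():
    cv2.imwrite(f"pics/{n}crop.png",cv2.resize(s["image"][90:300,140:400] if n=="top" else s["image"][110:300,140:360],None,fx=3,fy=3,interpolation=cv2.INTER_CUBIC)[:600,:800])
    for nm,lo,hi,z in [("blue",(105,150,60),(125,255,255),.010),("red",(0,170,90),(8,255,255),.01),("yel",(24,150,120),(35,255,255),.01),("white",(0,0,200),(180,40,255),.01),("cork",(8,80,100),(20,200,255),.003)]:
        for c in blobs(s,lo,hi,25):
            x,y,w,h=cv2.boundingRect(c); f=fit(s,c,z)
            if 1<h<60: print(n,nm,(x,y,w,h),"bench-level fit",f[0].round(4),round(f[1],4), "cap .066",fit(s,c,.066)[0].round(4),round(fit(s,c,.066)[1],4))
E
```

```text
top blue (257, 218, 31, 39) bench-level fit [ 0.4646 -0.029 ] 0.045 cap .066 [ 0.4677 -0.0276] 0.0426
top white (340, 276, 29, 5) bench-level fit [ 0.3702 -0.1995] 0.0248 cap .066 [ 0.3782 -0.1891] 0.0235
top white (190, 274, 58, 15) bench-level fit [0.3641 0.1009] 0.06 cap .066 [0.3724 0.0954] 0.0568
top white (0, 222, 57, 23) bench-level fit [0.4551 0.5425] 0.0596 cap .066 [0.4587 0.5138] 0.0564
top white (166, 210, 44, 44) bench-level fit [0.474  0.1695] 0.0487 cap .066 [0.4765 0.1604] 0.0461
top white (224, 199, 10, 8) bench-level fit [0.5375 0.078 ] 0.0098 cap .066 [0.5368 0.0738] 0.0093
top white (262, 163, 15, 17) bench-level fit [ 0.6066 -0.0129] 0.0175 cap .066 [ 0.6022 -0.0123] 0.0166
top white (345, 150, 34, 31) bench-level fit [ 0.6193 -0.2184] 0.0361 cap .066 [ 0.6142 -0.207 ] 0.0342
top white (292, 140, 16, 8) bench-level fit [ 0.6775 -0.0809] 0.0183 cap .066 [ 0.6693 -0.0767] 0.0173
top white (218, 129, 15, 8) bench-level fit [0.7014 0.0853] 0.0159 cap .066 [0.6919 0.0807] 0.0151
top white (148, 106, 20, 9) bench-level fit [0.7456 0.2397] 0.0179 cap .066 [0.7338 0.2269
[... 3948 characters left out ...]
) bench-level fit [ 0.6741 -0.0942] 0.0347 cap .066 [ 0.6524 -0.0276] 0.0322
side white (302, 166, 12, 16) bench-level fit [ 0.4516 -0.2157] 0.0331 cap .066 [ 0.4454 -0.1406] 0.0308
side white (150, 137, 44, 44) bench-level fit [ 0.8349 -0.1883] 0.103 cap .066 [ 0.8021 -0.1151] 0.0959
side white (479, 71, 15, 16) bench-level fit [-0.1416 -1.0393] 0.0509 cap .066 [-0.1065 -0.907 ] 0.0474
side white (493, 64, 14, 12) bench-level fit [-0.1783 -1.1497] 0.0555 cap .066 [-0.1407 -1.0098] 0.0516
side white (437, 19, 15, 26) bench-level fit [ 0.0257 -1.5378] 0.1316 cap .066 [ 0.0491 -1.3709] 0.1225
side cork (494, 154, 18, 28) bench-level fit [-0.1695 -0.428 ] 0.088 cap .066 [-0.1283 -0.3278] 0.0812
```

```bash
ls pics
```

```text
side0.png
sidecrop.png
top0.png
topcrop.png
```

```bash
python3 - <<'E'
from plant import snapshot
from h import *
S={n:snapshot(n) for n in("top","side")}
def rep(n,nm,lo,hi,z,roi,mn=15):
    s=S[n]
    cs=blobs(s,lo,hi,mn,roi)
    if not cs: print(n,nm,"none");return
    c=np.concatenate(cs); x,y,w,h=cv2.boundingRect(c); f=fit(s,c,z); print(n,nm,(x,y,w,h),f[0].round(4),round(f[1],4))
t=(255,210,303,262)
rep("top","sauB",(100,150,60),(128,255,255),.010,(250,205,308,265))
rep("top","sauY",(20,120,90),(38,255,255),.010,(322,205,380,265))
rep("top","sauR",(0,120,60),(10,255,255),.010,(325,140,385,195))
rep("top","sauR2",(170,120,60),(180,255,255),.010,(325,140,385,195))
rep("top","sauW",(0,0,140),(180,60,255),.010,(160,205,215,260))
rep("top","capB",(100,120,40),(128,255,255),.066,(335,215,375,255))
rep("side","capB",(100,120,40),(128,255,255),.060,(290,150,320,175))
rep("top","capR",(170,100,60),(180,255,255),.065,(170,210,205,250),5)
rep("top","capR",(0,100,60),(10,255,255),.065,(170,210,205,250),5)
rep("side","capR",(0,100,60),(10,255,255),.060,(260,240,290,270),5)
rep("top","capblk",(0,0,0),(180,255,45),.109,(262,218,298,254),10)
rep("top","amber",(0,60,46),(25,255,200),.078,(262,218,298,254),10)
rep("top","jarW",(0,0,215),(180,60,255),.096,(335,140,385,185))
rep("side","bot saucers R",(0,120,60),(10,255,255),.010,(230,150,280,185))
rep("side","sauY",(20,120,90),(38,255,255),.010,(280,160,325,195))
E
```

```text
top sauB (257, 218, 40, 39) [ 0.4649 -0.0309] 0.0467
top sauY (330, 213, 46, 46) [ 0.4637 -0.1963] 0.0503
top sauR (334, 147, 44, 44) [ 0.6123 -0.2051] 0.0488
top sauR2 none
top sauW (165, 209, 45, 46) [0.4736 0.1698] 0.0502
top capB none
side capB (297, 155, 18, 12) [ 0.4645 -0.2043] 0.0259
top capR none
top capR (181, 228, 10, 10) [0.4731 0.1639] 0.01
side capR (269, 248, 13, 12) [0.4716 0.1635] 0.0158
top capblk none
top amber (271, 225, 22, 23) [ 0.4667 -0.0361] 0.0236
top jarW (346, 150, 33, 32) [ 0.6107 -0.2022] 0.033
side bot saucers R (237, 159, 34, 20) [ 0.6111 -0.2013] 0.0518
side sauY (286, 167, 35, 23) [ 0.4632 -0.1932] 0.0519
```

View pics/topcrop.png

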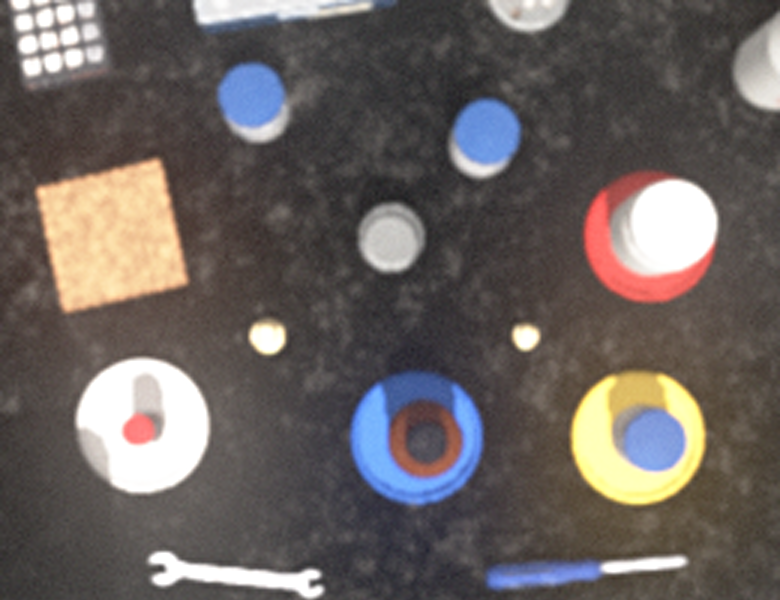

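View pics/sidecrop.png

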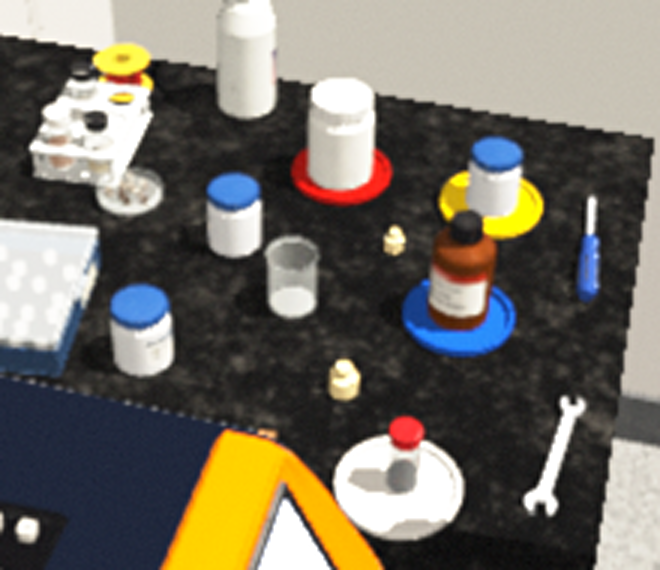

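```bash
python3 - <<'E'
from plant import snapshot
from h import *
t=snapshot("top"); s=snapshot("side")
for nm,u,v,z in [("amber",428,438,.109),("jarB",655,440,.066),("jarW",674,225,.096),("vial",139,429,.065),("beaker",391,222,.058),("beakerbase",391,240,.0),("brass1",268,337,.025),("brass2",526,337,.025),("wash",775,65,.1),("dB1",253,97,.062),("dB2",487,131,.062)]:
    print(nm,at(t,u/3+140-.3,v/3+90-.3,z).round(4))
for nm,u,v,z in [("amber",467,225,.109),("jarB",497,150,.066),("jarW",342,93,.096),("vial",406,427,.065),("beaker",292,255,.058)]:
    print("side",nm,at(s,u/3+140-.3,v/3+110-.3,z).round(4))
for nm,u,v in [("instr near corner top",225,258),("rt",272,300),("leftupper",125,238),("back",0,195)]:
    for z in(.1,.15,.2,.25,.3): print(nm,z,at(s,u,v,z).round(3))
for nm,u,v in [("edge",113,70),("orange tip",88,250),("edge2",115,140),("orange top",45,203)]:
    for z in(0,.1,.2,.3): print("top",nm,z,at(t,u,v,z).round(3))
E
```

```text
amber [ 0.4692 -0.0374  0.109 ]
jarB [ 0.4649 -0.1981  0.066 ]
jarW [ 0.6131 -0.2066  0.096 ]
vial [0.473  0.1635 0.065 ]
beaker [ 0.6188 -0.0135  0.058 ]
beakerbase [ 0.6108 -0.0141  0.    ]
brass1 [0.5381 0.0759 0.025 ]
brass2 [ 0.5378 -0.112   0.025 ]
wash [ 0.7235 -0.2777  0.1   ]
dB1 [0.7077 0.0843 0.062 ]
dB2 [ 0.683  -0.0815  0.062 ]
side amber [ 0.4646 -0.0278  0.109 ]
side jarB [ 0.4639 -0.2     0.066 ]
side jarW [ 0.6149 -0.2079  0.096 ]
side vial [0.4716 0.1638 0.065 ]
side beaker [ 0.6077 -0.0106  0.058 ]
instr near corner top 0.1 [0.563 0.241 0.1  ]
instr near corner top 0.15 [0.549 0.285 0.15 ]
instr near corner top 0.2 [0.535 0.328 0.2  ]
instr near corner top 0.25 [0.521 0.372 0.25 ]
instr near corner top 0.3 [0.507 0.415 0.3  ]
rt 0.1 [0.446 0.319 0.1  ]
rt 0.15 [0.44  0.357 0.15 ]
rt 0.2 [0.434 0.395 0.2  ]
rt 0.25 [0.429 0.433 0.25 ]
rt 0.3 [0.423 0.472 0.3  ]
leftupper 0.1 [0.786 0.244 0.1  ]
leftupper 0.15 [0.757 0.288 0.15 ]
leftupper 0.2 [0.727 0.331 0.2  ]
leftupper 0.25 [0.698 0.374 0.25 ]
leftupper 0.3 [0.668 0.418 0.3  ]
back 0.1 [1.136 0.195 0.1  ]
back 0.15 [1.082 0.242 0.15 ]
back 0.2 [1.028 0.288 0.2  ]
back 0.25 [0.974 0.335 0.25 ]
back 0.3 [0.92  0.382 0.3  ]
top edge 0 [0.843 0.348 0.   ]
top edge 0.1 [0.813 0.315 0.1  ]
top edge 0.2 [0.783 0.283 0.2  ]
top edge 0.3 [0.753 0.25  0.3  ]
top orange tip 0 [0.429 0.399 0.   ]
top orange tip 0.1 [0.438 0.362 0.1  ]
top orange tip 0.2 [0.447 0.324 0.2  ]
top orange tip 0.3 [0.455 0.287 0.3  ]
top edge2 0 [0.68  0.339 0.   ]
top edge2 0.1 [0.665 0.307 0.1  ]
top edge2 0.2 [0.65  0.275 0.2  ]
top edge2 0.3 [0.636 0.244 0.3  ]
top orange top 0 [0.536 0.503 0.   ]
top orange top 0.1 [0.535 0.456 0.1  ]
top orange top 0.2 [0.533 0.409 0.2  ]
top orange top 0.3 [0.532 0.362 0.3  ]
```

```bash
python3 -m pendant '[[0.004,0.06,-0.03,0,0,0,1],[0.007,0.115,-0.06,0,0,0,1],[0.010,0.17,-0.09,0,0,0,1],[0.013,0.226,-0.095,0,0,0,1],[0.013,0.226,-0.095,0,0,-0.13,1],[0.013,0.226,-0.095,0,0,-0.262,1],[0.013,0.226,-0.095,0,0,-0.262,1],[0.013,0.226,-0.095,0,0,-0.262,1]]'
```

```text
clock: 1.4
tool_pos: [0.1296, 0.4301, 0.3215]
orientation: [180.0, 0.0, -0.3]
force: [-0.2, -0.4, 0.4]
opening: 0.0876
```

```bash
python3 -m pendant '[[0.045,0.03,0,0,0,0,1],[0.09,0.06,0,0,0,0,1],[0.135,0.09,0,0,0,0,1],[0.18,0.12,0,0,0,0,1],[0.205,0.155,0,0,0,0,1],[0.235,0.19,0.01,0,0,0,1],[0.265,0.225,0.03,0,0,0,1],[0.30,0.25,0.05,0,0,0,1],[0.342,0.266,0.09,0,0,0,1],[0.342,0.266,0.12,0,0,0,1],[0.342,0.266,0.12,0,0,0,1]]'
python3 - <<'E'
from plant import ctrl,snapshot
import cv2
print(ctrl.get_obs()["tool_pos"],ctrl.get_obs()["orientation"])
for n in("side","top"): cv2.imwrite(f"pics/{n}1.png",snapshot(n)["image"])
E
```

```text
clock: 2.78
tool_pos: [0.4702, 0.162, 0.199]
orientation: [179.8, 0.3, -0.3]
force: [-0.1, 0.8, -0.2]
opening: 0.0876
[0.47021728 0.16204395 0.19904754] [179.78846044   0.27214246  -0.29025785]
```

View pics/side1.png

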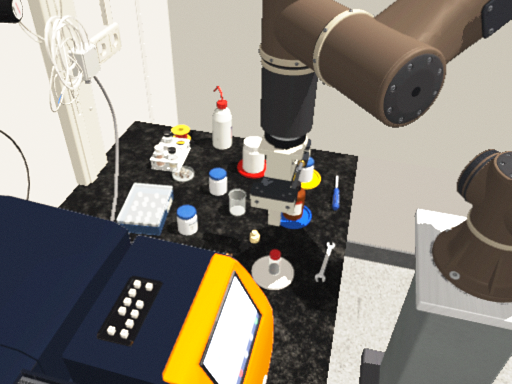

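```bash
python3 -m pendant '[[0.0005,0,0.04,0,0,0,1],[0.0005,0,0.08,0,0,0,1],[0.0005,0,0.12,0,0,0,1],[0.0005,0,0.15,0,0,0,1],[0.0005,0,0.17,0,0,0,1],[0.0005,0,0.179,0,0,0,1],[0.0005,0,0.179,0,0,0,1],[0.0005,0,0.179,0,0,0,0.2]]'
python3 - <<'E'
from plant import ctrl,snapshot
import cv2
print(ctrl.get_obs()["tool_pos"])
cv2.imwrite("pics/s2.png",cv2.resize(snapshot("side")["image"][150:300,180:380],None,fx=4,fy=4))
E
```

```text
clock: 3.88
tool_pos: [0.4724, 0.1642, 0.0238]
orientation: [-179.9, -0.1, -0.1]
force: [0.4, 0.2, -0.4]
opening: 0.082
[0.47239234 0.16420398 0.02380054]
```

View pics/s2.png

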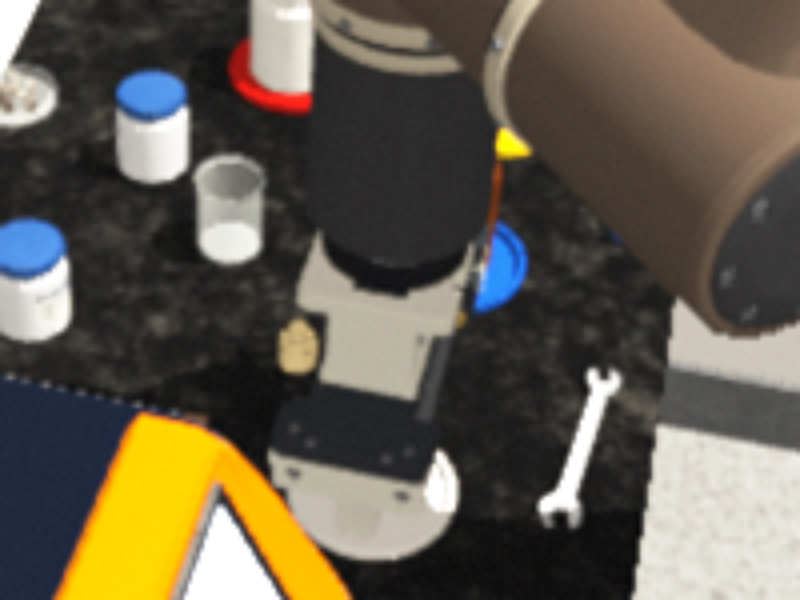

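The gripper has come down over the vial on the white saucer, at side-crop (360,490), and clears everything nearby. Next I close the fingers.

```bash
python3 -m pendant '[[0,0,0,0,0,0,0],[0,0,0,0,0,0,-0.2],[0,0,0,0,0,0,-0.35],[0,0,0,0,0,0,-0.5],[0,0,0,0,0,0,-1],[0,0,0,0,0,0,-1],[0,0,0,0,0,0,-1],[0,0,0,0,0,0,-1],[0,0,0,0,0,0,-1],[0,0,0,0,0,0,-1]]'
```

```text
clock: 5.18
tool_pos: [0.4716, 0.1634, 0.0225]
orientation: [180.0, 0.0, -0.1]
force: [0.1, -0.1, -0.6]
opening: 0.0255
```

```bash
python3 -m pendant '[[0,0,-0.01,0,0,0,-1],[0,0,-0.03,0,0,0,-1],[0,0,-0.055,0,0,0,-1],[0.02,-0.003,-0.065,0,0,0,-1],[0.05,-0.007,-0.065,0,0,0,-1],[0.085,-0.013,-0.065,0,0,0,-1],[0.115,-0.018,-0.065,0,0,0,-1],[0.135,-0.021,-0.065,0,0,0,-1],[0.14,-0.022,-0.06,0,0,0,-1],[0.14,-0.022,-0.04,0,0,0,-1],[0.14,-0.022,-0.04,0,0,0,-1]]'
python3 - <<'E'
from plant import ctrl,snapshot
import cv2
print(ctrl.get_obs()["tool_pos"],ctrl.get_obs()["opening"])
cv2.imwrite("pics/s3.png",cv2.resize(snapshot("side")["image"][150:300,140:340],None,fx=4,fy=4))
E
```

```text
clock: 6.55
tool_pos: [0.61, 0.1844, 0.0613]
orientation: [179.9, 0.2, -0.1]
force: [0.4, -0.8, 0.6]
opening: 0.0259
[0.60998325 0.18440977 0.06125072] 0.025943207207254664
```

View pics/s3.png

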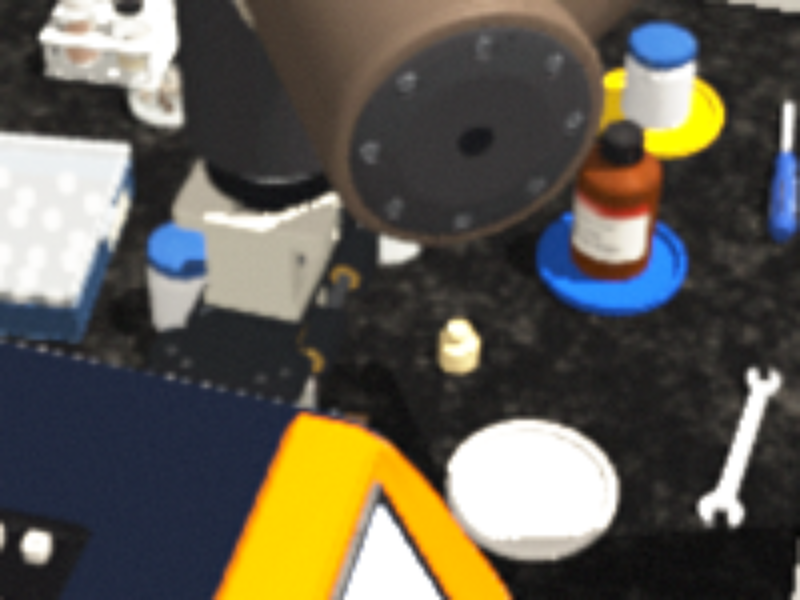

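The white saucer, at side-crop (532,487), is now empty, and the vial is hanging over the mat behind the instrument. Lowering it and letting go.

```bash
python3 -m pendant '[[0,0,0.015,0,0,0,-1],[0,0,0.03,0,0,0,-1],[0,0,0.037,0,0,0,-1],[0,0,0.0405,0,0,0,-1],[0,0,0.0405,0,0,0,-1],[0,0,0.0405,0,0,0,-0.3],[0,0,0.0405,0,0,0,0],[0,0,0.0405,0,0,0,0.5],[0,0,0.0405,0,0,0,0.5],[0,0,0.02,0,0,0,0.5],[0,0,-0.02,0,0,0,0.5],[0,0,-0.06,0,0,0,1]]'

```

```text
clock: 8.1
tool_pos: [0.6115, 0.185, 0.1234]
orientation: [180.0, 0.0, -0.1]
force: [0.1, 0.1, -0.4]
opening: 0.0713
```

```bash
python3 -m pendant '[[0,0.02,-0.03,0,0,0,1],[0,0.065,-0.04,0,0,0,1],[0,0.115,-0.04,0,0,0,1],[0,0.165,-0.04,0,0,0,1],[0,0.215,-0.04,0,0,0,1],[0,0.265,-0.04,0,0,0,1],[0,0.315,-0.04,0,0,0,1],[0,0.36,-0.04,0,0,0,1],[0.002,0.385,-0.04,0,0,0,1],[0.002,0.392,-0.03,0,0,0,1],[0.002,0.392,-0.02,0,0,0,1],[0.002,0.392,-0.02,0,0,0,1]]'
python3 - <<'E'
from plant import ctrl,snapshot
import cv2
print(ctrl.get_obs()["tool_pos"],ctrl.get_obs()["opening"])
cv2.imwrite("pics/s4.png",cv2.resize(snapshot("side")["image"][80:280,120:360],None,fx=3,fy=3))
cv2.imwrite("pics/t4.png",cv2.resize(snapshot("top")["image"][90:290,140:400],None,fx=3,fy=3))
E
```

```text
clock: 9.6
tool_pos: [0.6122, -0.2058, 0.1411]
orientation: [-180.0, 0.1, -0.1]
force: [0.4, -1.1, -0.3]
opening: 0.088
[ 0.61220072 -0.20584327  0.14113519] 0.08797293743530614
```

View pics/s4.png

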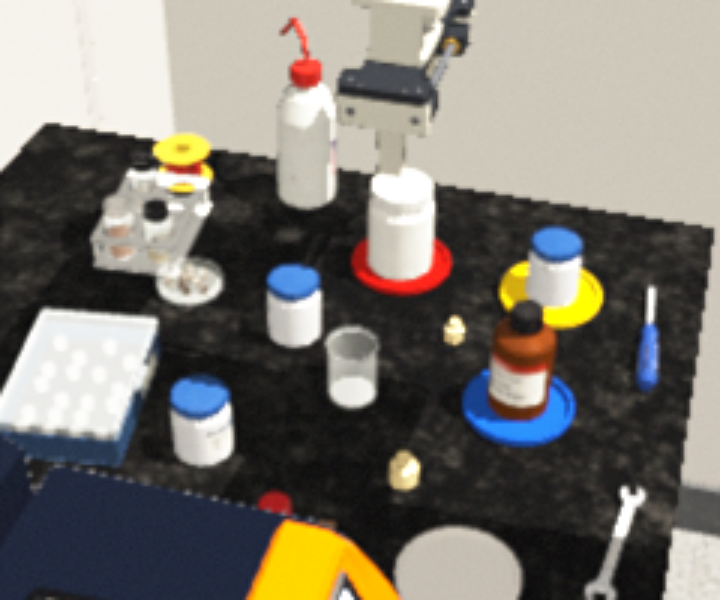

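View pics/t4.png

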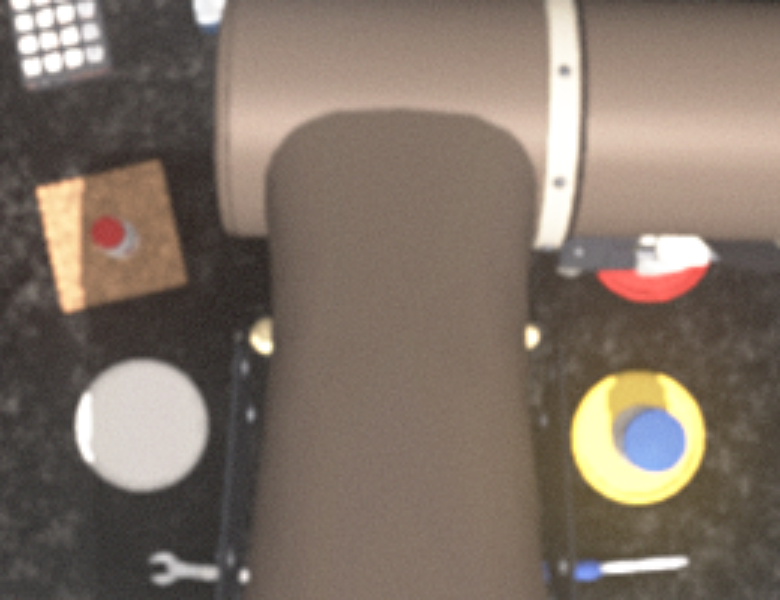

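The vial is standing on the mat, its cap at top-crop (107,232). The open fingers are over the white jar, at side-crop (400,230). Going down to grasp it.

```bash
python3 -m pendant '[[0.001,0.001,0.03,0,0,0,1],[0.001,0.001,0.06,0,0,0,1],[0.001,0.001,0.085,0,0,0,1],[0.001,0.001,0.10,0,0,0,1],[0.001,0.001,0.104,0,0,0,1],[0.001,0.001,0.104,0,0,0,1],[0.001,0.001,0.104,0,0,0,0.6],[0.001,0.001,0.104,0,0,0,0.5],[0.001,0.001,0.104,0,0,0,0.4],[0.001,0.001,0.104,0,0,0,-1],[0.001,0.001,0.104,0,0,0,-1],[0.001,0.001,0.104,0,0,0,-1]]'
python3 -m pendant '[[0,0,0,0,0,0,-1],[0,0,0,0,0,0,-1],[0,0,-0.005,0,0,0,-1],[0,0,-0.02,0,0,0,-1],[0,0,-0.02,0,0,0,-1]]'
```

```text
clock: 11.2
tool_pos: [0.6142, -0.208, 0.039]
orientation: [180.0, -0.0, -0.1]
force: [-0.8, -1.3, 3.5]
opening: 0.0603
clock: 11.82
tool_pos: [0.615, -0.2078, 0.06]
orientation: [180.0, -0.1, -0.1]
force: [1.3, -0.3, -4.6]
opening: 0.0602
```

```bash
python3 -m pendant '[[0,0,-0.03,0,0,0,-1],[0,0,-0.06,0,0,0,-1],[0,0,-0.09,0,0,0,-1],[0,0,-0.11,0,0,0,-1],[0,-0.01,-0.12,0,0,0,-1],[-0.01,-0.035,-0.12,0,0,0,-1],[-0.025,-0.07,-0.12,0,0,0,-1],[-0.04,-0.11,-0.12,0,0,0,-1],[-0.055,-0.15,-0.12,0,0,0,-1],[-0.07,-0.19,-0.12,0,0,0,-1],[-0.085,-0.23,-0.12,0,0,0,-1],[-0.10,-0.265,-0.12,0,0,0,-1]]'
python3 -m pendant '[[-0.014,-0.035,0,0,0,0,-1],[-0.028,-0.07,0.01,0,0,0,-1],[-0.038,-0.1,0.03,0,0,0,-1],[-0.04,-0.112,0.06,0,0,0,-1],[-0.04,-0.112,0.08,0,0,0,-1],[-0.04,-0.112,0.09,0,0,0,-1],[-0.04,-0.112,0.09,0,0,0,-1],[-0.04,-0.112,0.09,0,0,0,-1]]'
python3 - <<'E'
from plant import ctrl,snapshot
from h import *
print(ctrl.get_obs()["tool_pos"],ctrl.get_obs()["opening"])
s=snapshot("side")
cv2.imwrite("pics/s5.png",cv2.resize(s["image"][180:300,220:380],None,fx=5,fy=5))
t=snapshot("top")
cv2.imwrite("pics/t5.png",cv2.resize(t["image"][130:280,140:340],None,fx=4,fy=4))
E
```

```text
clock: 13.32
tool_pos: [0.5131, 0.0591, 0.1779]
orientation: [-180.0, 0.1, -0.1]
force: [0.9, 0.1, -3.9]
opening: 0.0604
clock: 14.32
tool_pos: [0.4752, 0.1696, 0.0893]
orientation: [-180.0, -0.1, -0.1]
force: [0.9, -0.4, -4.0]
opening: 0.06
[0.47515093 0.16964946 0.08928559] 0.060019256190762
```

View pics/s5.png

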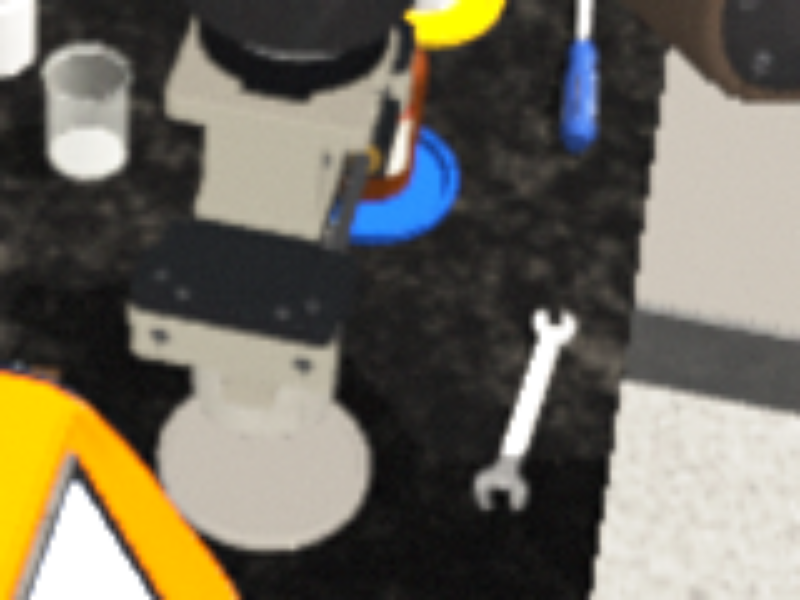

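View pics/t5.png

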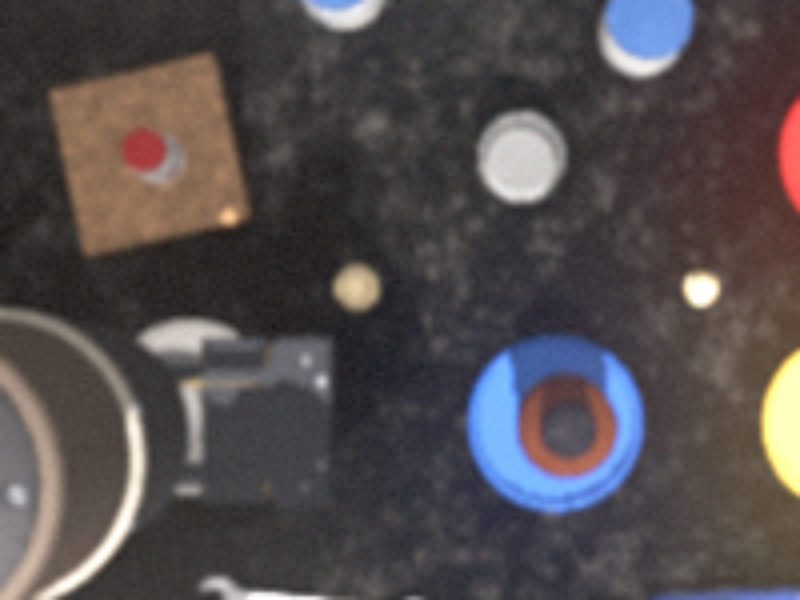

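The jar hangs upright over the white saucer at side-crop (265,440), with the vial still upright on the mat. I'll lower it.

```bash
python3 -m pendant '[[-0.001,0,0.015,0,0,0,-1],[-0.001,0,0.03,0,0,0,-1],[-0.001,0,0.042,0,0,0,-1],[-0.001,0,0.047,0,0,0,-1],[-0.001,0,0.0495,0,0,0,-1],[-0.001,0,0.0495,0,0,0,-1]]'
python3 -m pendant '[[0,0,0,0,0,0,-1],[0,0,0.0005,0,0,0,0.4],[0,0,0.0005,0,0,0,0.6],[0,0,0.0005,0,0,0,1],[0,0,0.0005,0,0,0,1],[0,0,-0.02,0,0,0,1],[0,0,-0.06,0,0,0,1],[0,0,-0.1,0,0,0,1]]'
```

```text
clock: 15.18
tool_pos: [0.4739, 0.1696, 0.0393]
orientation: [-180.0, -0.0, -0.1]
force: [-0.1, -0.7, -3.8]
opening: 0.0604
clock: 16.18
tool_pos: [0.4735, 0.1692, 0.1401]
orientation: [180.0, 0.0, -0.1]
force: [-0.3, 0.3, 0.1]
opening: 0.088
```

```bash
python3 - <<'E'
from plant import ctrl,snapshot
from h import *
t=snapshot("top")
for lo,hi in [((0,100,60),(10,255,255)),((170,100,60),(180,255,255))]:
  for c in blobs(t,lo,hi,8,(155,145,205,195)): print(cv2.boundingRect(c),fit(t,c,.064))
cv2.imwrite("pics/s6.png",cv2.resize(snapshot("side")["image"][180:300,220:380],None,fx=5,fy=5))
E
python3 -m pendant '[[0.02,-0.002,0.0,0,0,0,1],[0.055,-0.006,0.0,0,0,0,1],[0.09,-0.01,0,0,0,0,1],[0.12,-0.014,0,0,0,0,1],[0.137,-0.0155,0,0,0,0,1],[0.137,-0.0155,0.0,0,0,0,1],[0.137,-0.0155,0,0,0,0,1]]'
python3 - <<'E'
from plant import snapshot
import cv2
cv2.imwrite("pics/s7.png",cv2.resize(snapshot("side")["image"][180:300,200:360],None,fx=5,fy=5))
E
```

```text
(169, 161, 12, 12) (array([0.61271959, 0.18860303]), np.float64(0.012155311199191395))
clock: 17.15
tool_pos: [0.6099, 0.1844, 0.1385]
orientation: [180.0, 0.1, -0.1]
force: [-0.4, -0.8, 0.2]
opening: 0.0879
```

View pics/s7.png

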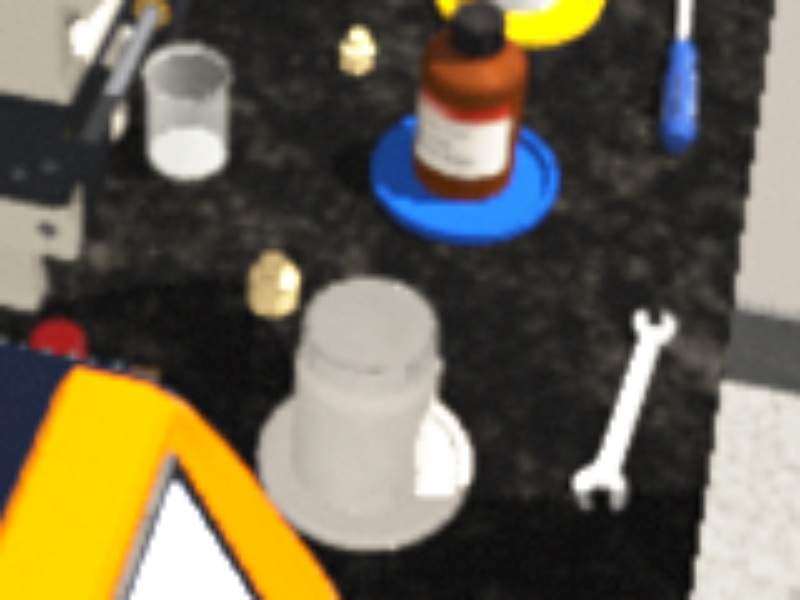

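The white jar stands upright in the middle of the white saucer at side-crop (365,420). Now the vial.

```bash
python3 -m pendant '[[0.001,-0.001,0.03,0,0,0,1],[0.001,-0.001,0.06,0,0,0,1],[0.001,-0.001,0.09,0,0,0,1],[0.001,-0.001,0.11,0,0,0,0.5],[0.001,-0.001,0.117,0,0,0,0.2],[0.001,-0.001,0.117,0,0,0,0],[0.001,-0.001,0.117,0,0,0,-0.2],[0.001,-0.001,0.117,0,0,0,-0.35],[0.001,-0.001,0.117,0,0,0,-1],[0.001,-0.001,0.117,0,0,0,-1],[0.001,-0.001,0.117,0,0,0,-1],[0.001,-0.001,0.117,0,0,0,-1]]'
python3 -m pendant '[[0,0,0,0,0,0,-1],[0,0,-0.01,0,0,0,-1],[0,0,-0.03,0,0,0,-1],[0,0,-0.06,0,0,0,-1],[0,0,-0.1,0,0,0,-1],[0,0.02,-0.11,0,0,0,-1],[0,0.05,-0.11,0,0,0,-1],[0,0.09,-0.11,0,0,0,-1],[0,0.13,-0.11,0,0,0,-1],[0,0.17,-0.11,0,0,0,-1],[0,0.21,-0.11,0,0,0,-1],[0,0.25,-0.11,0,0,0,-1]]'
```

```text
clock: 18.7
tool_pos: [0.6119, 0.1857, 0.0223]
orientation: [-180.0, -0.0, -0.1]
force: [-0.7, -1.0, 3.8]
opening: 0.0256
clock: 20.2
tool_pos: [0.6104, -0.0661, 0.1317]
orientation: [-180.0, 0.1, -0.1]
force: [1.0, 0.8, -1.2]
opening: 0.0257
```

```bash
python3 -m pendant '[[0,0.035,0,0,0,0,-1],[0,0.07,0,0,0,0,-1],[0,0.105,0,0,0,0,-1],[0,0.13,0.01,0,0,0,-1],[0,0.1385,0.03,0,0,0,-1],[0,0.1385,0.05,0,0,0,-1],[0,0.1385,0.07,0,0,0,-1],[0,0.1385,0.07,0,0,0,-1],[0,0.1385,0.07,0,0,0,-1]]'
python3 - <<'E'
from plant import ctrl,snapshot
from h import *
print(ctrl.get_obs()["tool_pos"])
cv2.imwrite("pics/s8.png",cv2.resize(snapshot("side")["image"][100:220,180:340],None,fx=5,fy=5))
E
```

```text
clock: 21.32
tool_pos: [0.6111, -0.2031, 0.0626]
orientation: [180.0, -0.0, -0.1]
force: [1.1, -0.1, 0.8]
opening: 0.0258
[ 0.61114043 -0.20306697  0.06262599]
```

View pics/s8.png

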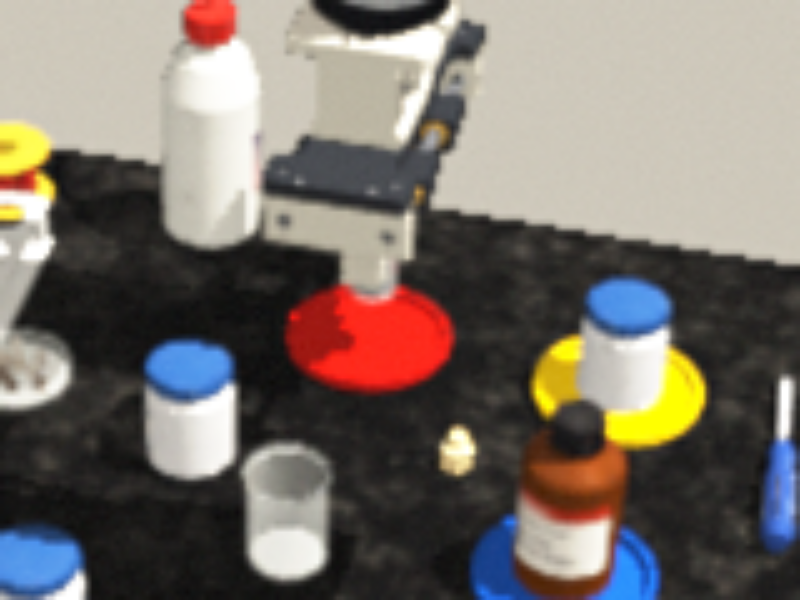

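The vial is over the empty red saucer, whose centre is at side-crop (370,335), and there's clearance all round. Setting it down.

```bash
python3 -m pendant '[[0.0005,0,0.015,0,0,0,-1],[0.0005,0,0.028,0,0,0,-1],[0.0005,0,0.036,0,0,0,-1],[0.0005,0,0.0387,0,0,0,-1],[0.0005,0,0.0387,0,0,0,-1],[0.0005,0,0.0387,0,0,0,-0.3],[0.0005,0,0.0387,0,0,0,0],[0.0005,0,0.0387,0,0,0,0.5],[0.0005,0,0.0387,0,0,0,0.5],[0.0005,0,0.02,0,0,0,0.5],[0.0005,0,-0.02,0,0,0,0.5],[0.0005,0,-0.06,0,0,0,1]]'
python3 - <<'E'
from plant import ctrl,snapshot
from h import *
print(ctrl.get_obs()["tool_pos"])
cv2.imwrite("pics/s9.png",cv2.resize(snapshot("side")["image"][100:220,180:340],None,fx=5,fy=5))
E
```

```text
clock: 22.88
tool_pos: [0.6116, -0.2029, 0.1244]
orientation: [180.0, -0.0, -0.1]
force: [0.6, 0.1, 0.7]
opening: 0.0711
[ 0.61161717 -0.20294429  0.12443057]
```

View pics/s9.png

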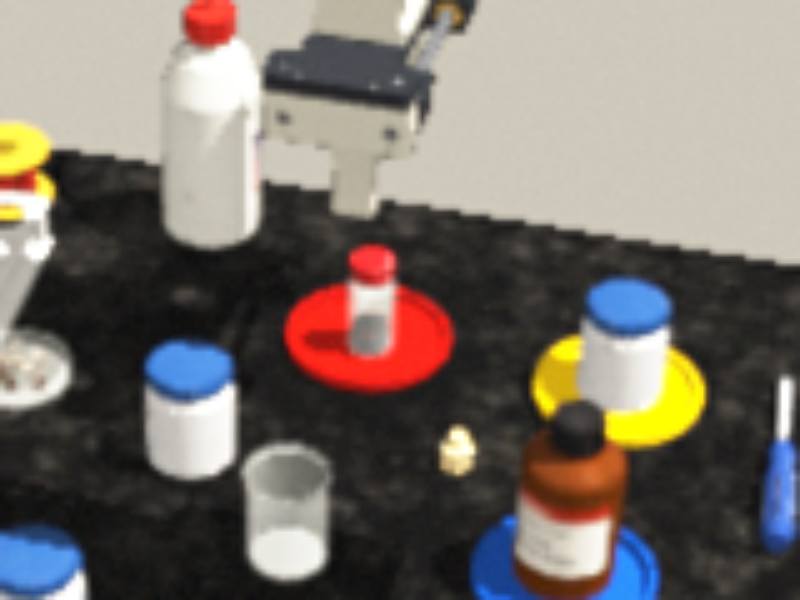

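The vial stands upright in the red saucer at side-crop (372,330). The second swap starts with the blue jar, going to the mat.

```bash
python3 -m pendant '[[-0.02,-0.001,0,0,0,0,1],[-0.055,-0.002,0,0,0,0,1],[-0.09,-0.003,0,0,0,0,1],[-0.125,-0.004,0,0,0,0,1],[-0.147,-0.0045,0,0,0,0,1],[-0.147,-0.0045,0,0,0,0,1],[-0.147,-0.0045,0,0,0,0,1]]'
python3 - <<'E'
from plant import ctrl,snapshot
from h import *
print(ctrl.get_obs()["tool_pos"])
cv2.imwrite("pics/s10.png",cv2.resize(snapshot("side")["image"][100:220,220:380],None,fx=5,fy=5))
E
```

```text
clock: 23.8
tool_pos: [0.4655, -0.1982, 0.1231]
orientation: [180.0, -0.1, -0.1]
force: [0.2, 0.1, 0.0]
opening: 0.0875
[ 0.46546509 -0.1981662   0.12311705]
```

View pics/s10.png

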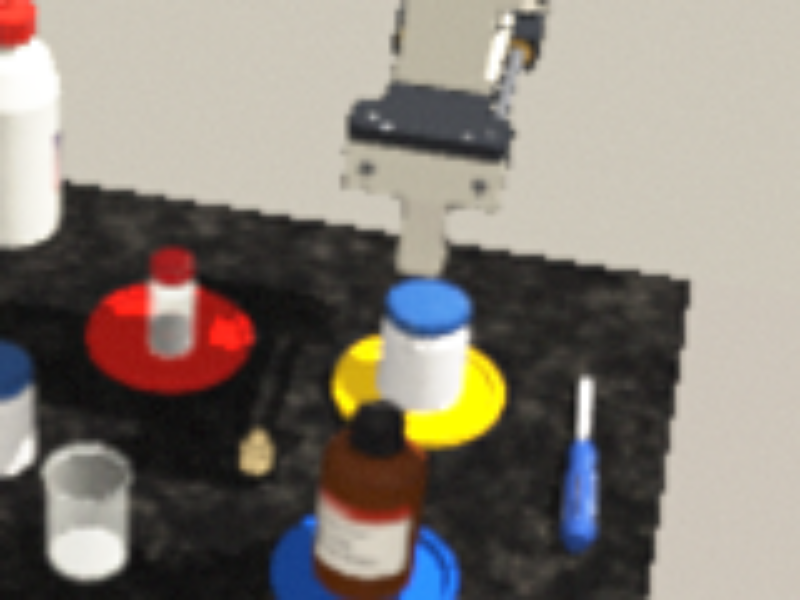

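The fingers are in line above the blue jar, cap at side-crop (428,305). Going down to grasp it.

```bash
python3 -m pendant '[[-0.0005,0.0005,0.03,0,0,0,1],[-0.0005,0.0005,0.06,0,0,0,1],[-0.0005,0.0005,0.085,0,0,0,1],[-0.0005,0.0005,0.098,0,0,0,1],[-0.0005,0.0005,0.1025,0,0,0,1],[-0.0005,0.0005,0.1025,0,0,0,0.5],[-0.0005,0.0005,0.1025,0,0,0,0.3],[-0.0005,0.0005,0.1025,0,0,0,0.2],[-0.0005,0.0005,0.1025,0,0,0,0.1],[-0.0005,0.0005,0.1025,0,0,0,-1],[-0.0005,0.0005,0.1025,0,0,0,-1],[-0.0005,0.0005,0.1025,0,0,0,-1]]'
python3 -m pendant '[[0,0,0,0,0,0,-1],[0,0,-0.005,0,0,0,-1],[0,0,-0.02,0,0,0,-1],[0,0,-0.05,0,0,0,-1],[0,0,-0.08,0,0,0,-1],[0,0,-0.12,0,0,0,-1],[0,0,-0.15,0,0,0,-1],[0,0,-0.15,0,0,0,-1]]'
python3 - <<'E'
from plant import snapshot
from h import *
cv2.imwrite("pics/s11.png",cv2.resize(snapshot("side")["image"][60:220,180:380],None,fx=4,fy=4))
E
```

```text
clock: 25.35
tool_pos: [0.4642, -0.1986, 0.0199]
orientation: [180.0, -0.0, -0.1]
force: [-1.2, 0.1, 6.2]
opening: 0.0466
clock: 26.35
tool_pos: [0.4655, -0.1987, 0.173]
orientation: [180.0, -0.3, -0.1]
force: [-0.5, 0.4, -1.4]
opening: 0.0464
```

View pics/s11.png

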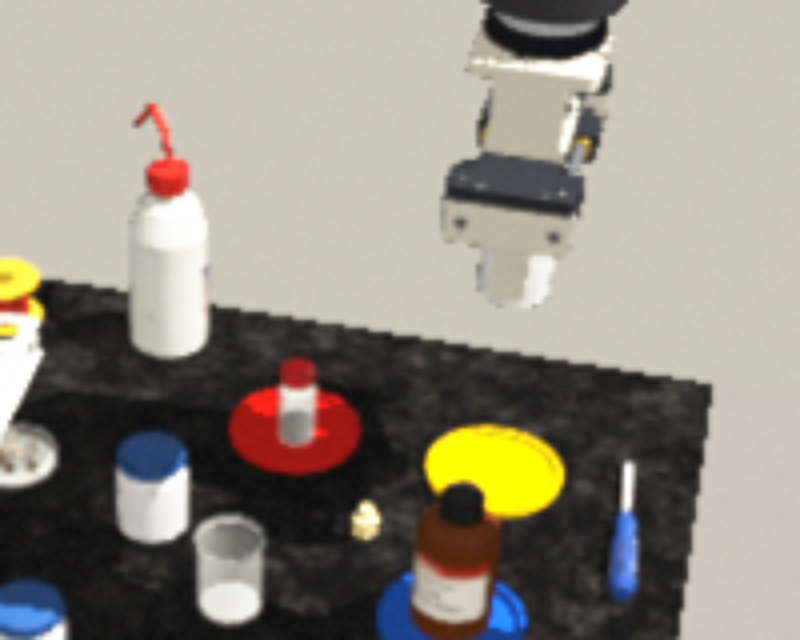

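The blue jar is held, at side-crop (515,280), and the yellow saucer at (495,470) is empty. Carrying the jar to the mat.

```bash
python3 -m pendant '[[0.006,-0.015,0,0,0,0,-1],[0.017,-0.045,0,0,0,0,-1],[0.031,-0.08,0,0,0,0,-1],[0.046,-0.12,0,0,0,0,-1],[0.061,-0.16,0,0,0,0,-1],[0.077,-0.2,0,0,0,0,-1],[0.092,-0.24,0,0,0,0,-1],[0.107,-0.28,0,0,0,0,-1],[0.123,-0.32,0,0,0,0,-1],[0.138,-0.36,0,0,0,0,-1],[0.147,-0.383,0,0,0,0,-1],[0.147,-0.383,0.02,0,0,0,-1]]'
python3 -m pendant '[[0,0,0.03,0,0,0,-1],[0,0,0.06,0,0,0,-1],[0,0,0.09,0,0,0,-1],[0,0,0.115,0,0,0,-1],[0,0,0.127,0,0,0,-1],[0,0,0.131,0,0,0,-1],[0,0,0.131,0,0,0,-1]]'
python3 -m pendant '[[0,0,0,0,0,0,-1],[0,0,0,0,0,0,0.2],[0,0,0,0,0,0,0.5],[0,0,0,0,0,0,1],[0,0,0,0,0,0,1],[0,0,-0.02,0,0,0,1],[0,0,-0.06,0,0,0,1],[0,0,-0.12,0,0,0,1]]'
```

```text
clock: 27.9
tool_pos: [0.6126, 0.1867, 0.1494]
orientation: [-180.0, -0.1, 0.0]
force: [0.7, -0.4, -0.6]
opening: 0.0463
clock: 28.78
tool_pos: [0.6119, 0.1844, 0.0193]
orientation: [-180.0, -0.0, -0.1]
force: [0.5, 0.8, -0.8]
opening: 0.0467
clock: 29.78
tool_pos: [0.6105, 0.1835, 0.138]
orientation: [179.9, 0.2, -0.1]
force: [0.6, 0.8, 0.6]
opening: 0.0877
```

```bash
python3 -m pendant '[[-0.015,0.02,-0.02,0,0,0,1],[-0.04,0.06,-0.03,0,0,0,1],[-0.065,0.1,-0.03,0,0,0,1],[-0.09,0.14,-0.03,0,0,0,1],[-0.115,0.18,-0.03,0,0,0,1],[-0.138,0.21,-0.03,0,0,0,1],[-0.1445,0.2205,-0.03,0,0,0,1],[-0.1445,0.2205,-0.03,0,0,0,1],[-0.1445,0.2205,-0.03,0,0,0,1]]'
python3 - <<'E'
from plant import ctrl,snapshot
from h import *
print(ctrl.get_obs()["tool_pos"])
s=snapshot("side")
cv2.imwrite("pics/s12.png",cv2.resize(s["image"][130:290,180:380],None,fx=4,fy=4))
cv2.imwrite("pics/t12.png",cv2.resize(snapshot("top")["image"][100:280,140:400],None,fx=3,fy=3))
E
```

```text
clock: 30.9
tool_pos: [0.4676, -0.0354, 0.1686]
orientation: [-180.0, -0.0, -0.1]
force: [-0.3, 0.1, -0.5]
opening: 0.0875
[ 0.46760878 -0.03544807  0.1686473 ]
```

View pics/s12.png

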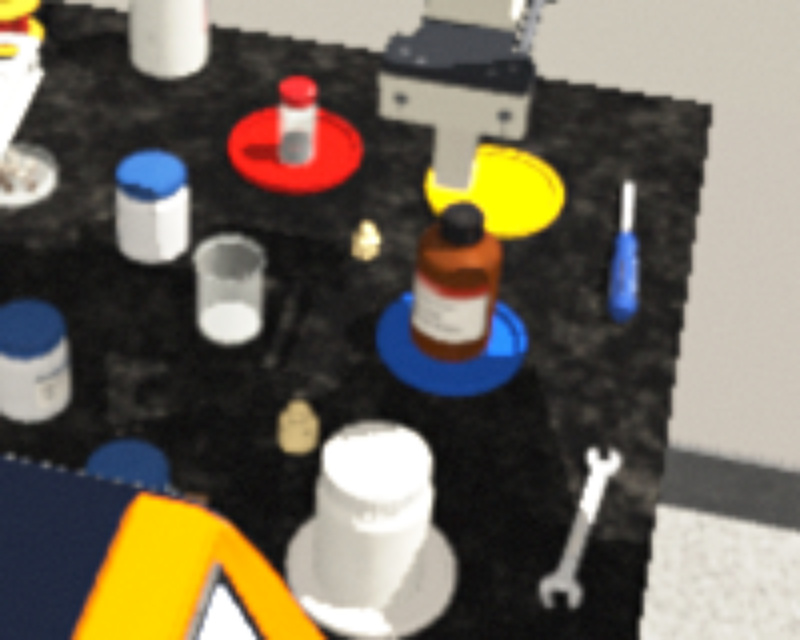

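View pics/t12.png

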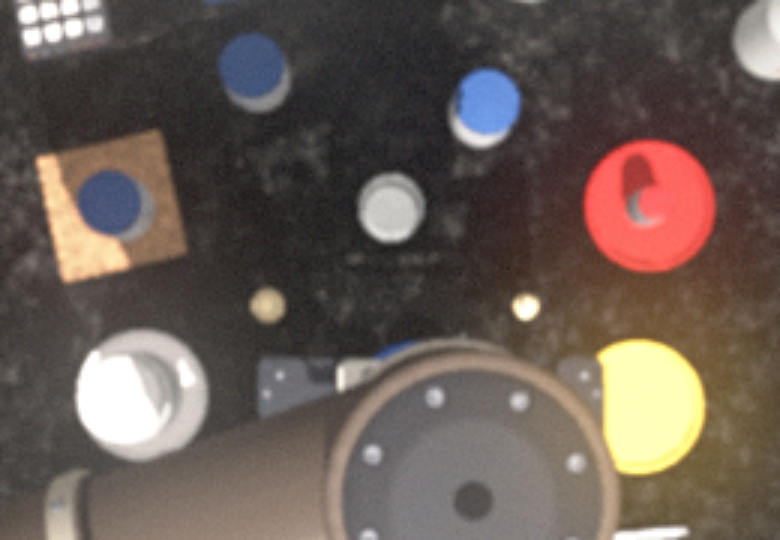

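The fingers are directly above the amber bottle, at side-crop (460,280). The blue jar is on the mat, cap at top-crop (112,203), and the yellow saucer is empty.

```bash
python3 -m pendant '[[-0.0005,0.001,0.03,0,0,0,1],[-0.0005,0.001,0.06,0,0,0,1],[-0.0005,0.001,0.09,0,0,0,1],[-0.0005,0.001,0.11,0,0,0,1],[-0.0005,0.001,0.119,0,0,0,1],[-0.0005,0.001,0.119,0,0,0,0.5],[-0.0005,0.001,0.119,0,0,0,0.4],[-0.0005,0.001,0.119,0,0,0,0.3],[-0.0005,0.001,0.119,0,0,0,0.2],[-0.0005,0.001,0.119,0,0,0,-1],[-0.0005,0.001,0.119,0,0,0,-1],[-0.0005,0.001,0.119,0,0,0,-1]]'
python3 -m pendant '[[0,0,0,0,0,0,-1],[0,0,-0.005,0,0,0,-1],[0,0,-0.02,0,0,0,-1],[0,0,-0.045,0,0,0,-1],[0,0,-0.05,0,0,0,-1],[0,0,-0.05,0,0,0,-1]]'
python3 - <<'E'
from plant import ctrl,snapshot
from h import *
s=snapshot("side")
cv2.imwrite("pics/s13.png",cv2.resize(s["image"][100:260,200:400],None,fx=4,fy=4))
E
```

```text
clock: 32.5
tool_pos: [0.4666, -0.0372, 0.05]
orientation: [180.0, -0.0, -0.1]
force: [-0.6, -3.1, 5.8]
opening: 0.0515
clock: 33.25
tool_pos: [0.4661, -0.0369, 0.0994]
orientation: [-180.0, -0.0, -0.1]
force: [0.1, -0.0, -1.7]
opening: 0.0515
```

View pics/s13.png

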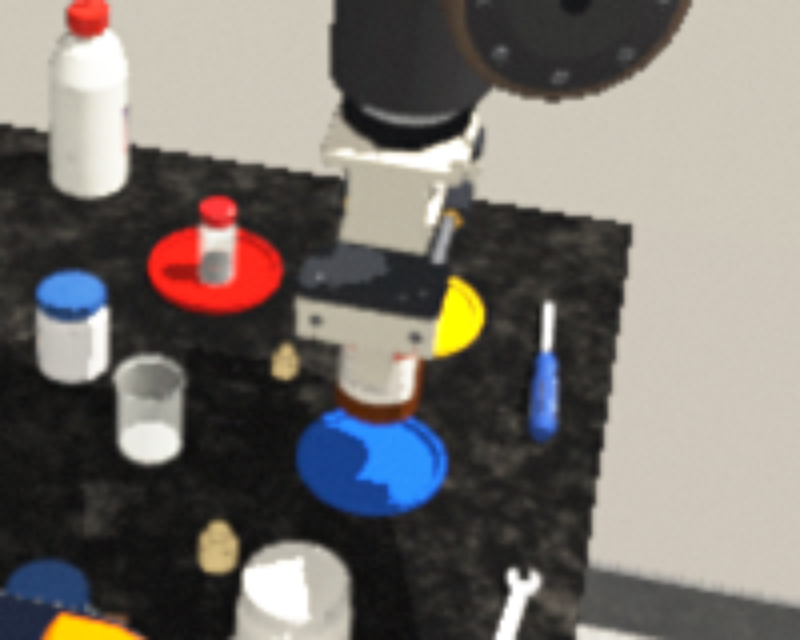

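The bottle is lifted and upright, its base at side-crop (378,405), and the blue saucer is empty. On to yellow.

```bash
python3 -m pendant '[[0,0.015,0,0,0,0,-1],[-0.001,0.045,0,0,0,0,-1],[-0.002,0.08,0,0,0,0,-1],[-0.002,0.115,0,0,0,0,-1],[-0.0025,0.145,0,0,0,0,-1],[-0.0025,0.158,0.005,0,0,0,-1],[-0.0025,0.159,0.02,0,0,0,-1],[-0.0025,0.159,0.035,0,0,0,-1],[-0.0025,0.159,0.044,0,0,0,-1],[-0.0025,0.159,0.048,0,0,0,-1],[-0.0025,0.159,0.0495,0,0,0,-1],[-0.0025,0.159,0.0495,0,0,0,-1]]'
python3 - <<'E'
from plant import ctrl,snapshot
from h import *
s=snapshot("side")
cv2.imwrite("pics/s14.png",cv2.resize(s["image"][100:220,240:400],None,fx=5,fy=5))
E
```

```text
clock: 34.8
tool_pos: [0.4639, -0.1959, 0.0504]
orientation: [180.0, -0.0, -0.1]
force: [-0.8, 0.1, -2.1]
opening: 0.0515
```

View pics/s14.png

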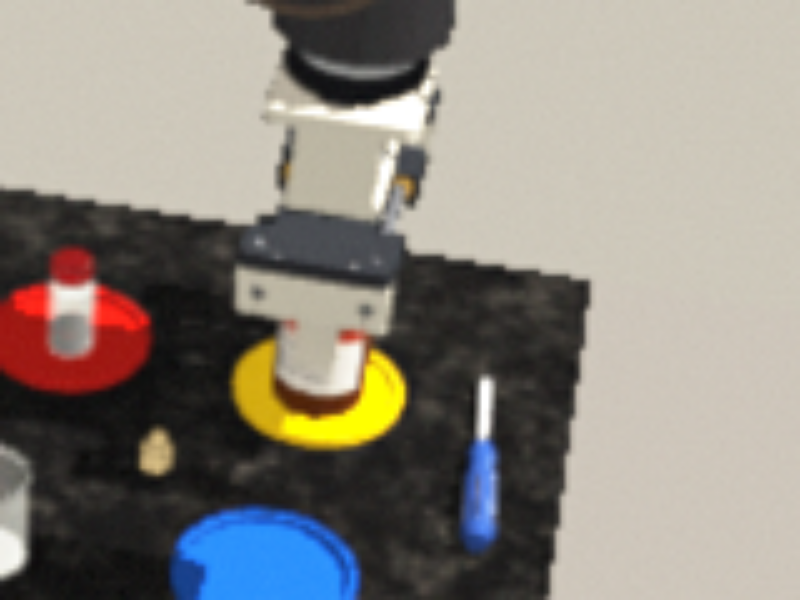

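The bottle's base is central in the yellow saucer at side-crop (318,395). Half a millimetre more, then release.

```bash
python3 -m pendant '[[0,0,0.0008,0,0,0,-1],[0,0,0.0008,0,0,0,0.3],[0,0,0.0008,0,0,0,0.5],[0,0,0.0008,0,0,0,1],[0,0,0.0008,0,0,0,1],[0,0,-0.03,0,0,0,1],[0,0,-0.07,0,0,0,1],[0,0,-0.11,0,0,0,1],[0,-0.01,-0.12,0,0,0,1],[0,-0.01,-0.12,0,0,0,1]]'
python3 - <<'E'
from plant import ctrl,snapshot
from h import *
s=snapshot("side")
cv2.imwrite("pics/s15.png",cv2.resize(s["image"][100:250,200:400],None,fx=4,fy=4))
t=snapshot("top")
def rep(s,nm,lo,hi,z,roi):
    c=np.concatenate(blobs(s,lo,hi,15,roi)); print(nm,cv2.boundingRect(c),fit(s,c,z))
rep(s,"B side",(100,150,60),(128,255,255),.010,(265,200,320,232))
rep(t,"B top",(100,150,60),(128,255,255),.010,(250,205,308,265))
rep(t,"mat jar",(100,120,40),(128,255,255),.065,(155,145,205,195))
E
```

```text
clock: 36.1
tool_pos: [0.4637, -0.1855, 0.1704]
orientation: [-180.0, -0.1, -0.1]
force: [-1.0, 0.9, -0.4]
opening: 0.0875
B side (274, 201, 38, 28) (array([ 0.46468204, -0.03013709]), np.float64(0.051285895303333606))Traceback (most recent call last):
  File "<stdin>", line 9, in <module>
  File "<stdin>", line 7, in rep
ValueError: need at least one array to concatenate
```

View pics/s15.png

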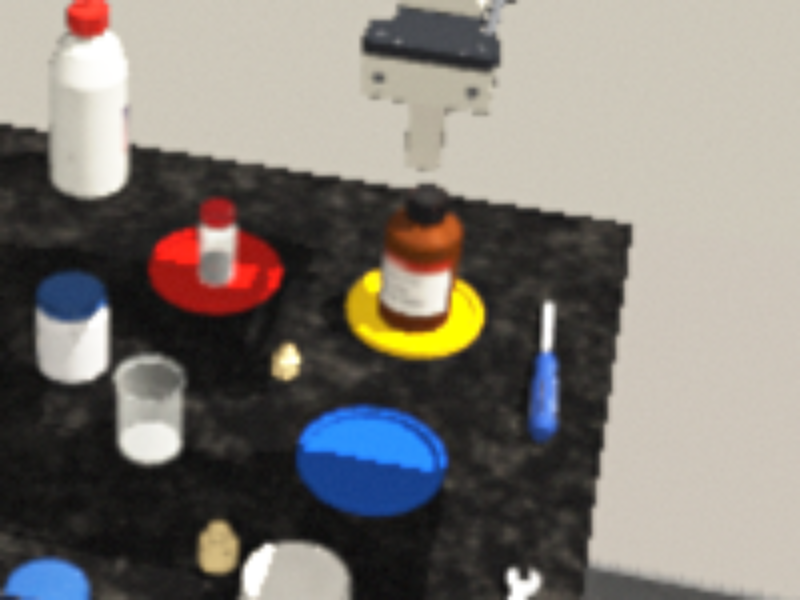

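The bottle stands upright in the middle of yellow at side-crop (418,270). Back to the mat for the blue jar.

```bash
python3 -m pendant '[[0.012,-0.03,0,0,0,0,1],[0.03,-0.07,0,0,0,0,1],[0.048,-0.12,0,0,0,0,1],[0.068,-0.17,0,0,0,0,1],[0.088,-0.22,0,0,0,0,1],[0.108,-0.27,0,0,0,0,1],[0.128,-0.32,0,0,0,0,1],[0.142,-0.355,0,0,0,0,1],[0.148,-0.370,0.02,0,0,0,1],[0.148,-0.370,0.05,0,0,0,1],[0.148,-0.370,0.05,0,0,0,1],[0.148,-0.370,0.05,0,0,0,1]]'
python3 - <<'E'
from plant import ctrl,snapshot
from h import *
print(ctrl.get_obs()["tool_pos"])
s=snapshot("side")
cv2.imwrite("pics/s16.png",cv2.resize(s["image"][130:290,160:360],None,fx=4,fy=4))
t=snapshot("top")
cv2.imwrite("pics/t16.png",cv2.resize(t["image"][100:280,140:400],None,fx=3,fy=3))
E
```

```text
clock: 37.7
tool_pos: [0.6122, 0.183, 0.12]
orientation: [180.0, 0.0, -0.1]
force: [0.1, 0.9, 1.2]
opening: 0.0876
[0.61223209 0.18298959 0.11997457]
```

View pics/s16.png

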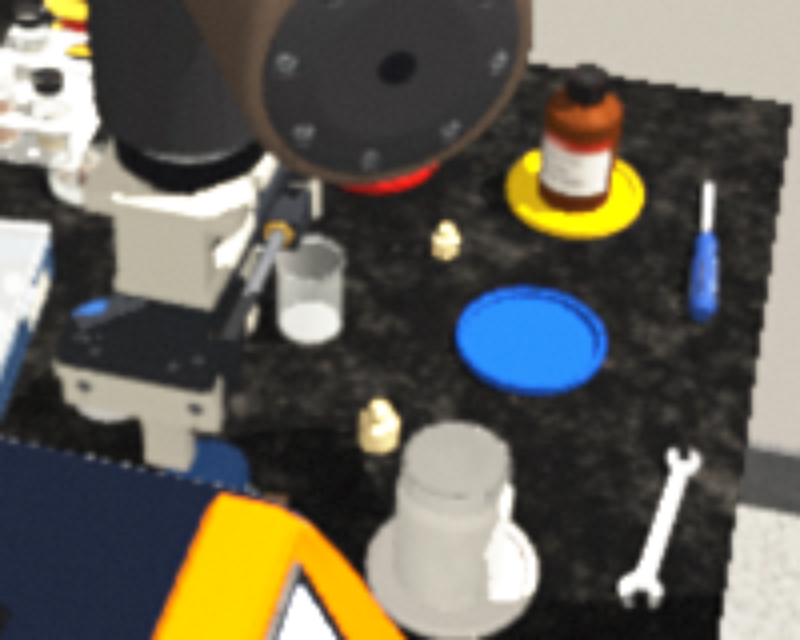

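View pics/t16.png

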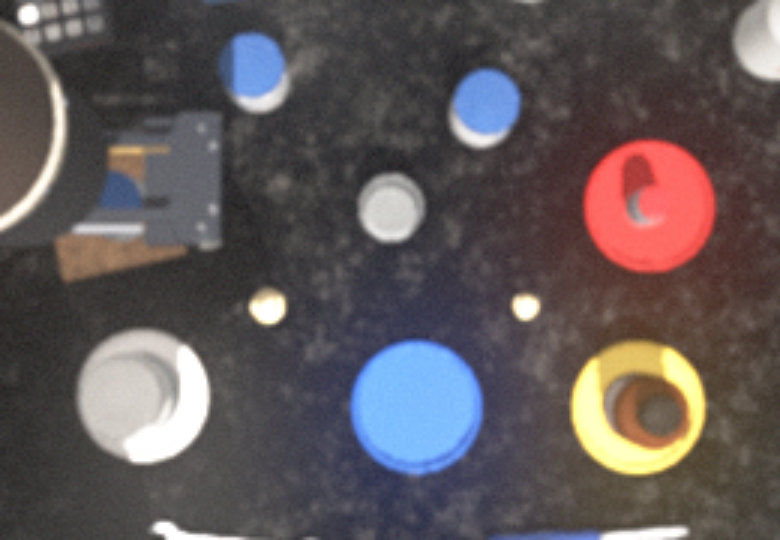

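The open fingers straddle the blue jar on the mat, at side-crop (210,460), and the blue saucer is clear. Grasping the jar.

```bash
python3 -m pendant '[[0,-0.0015,0.03,0,0,0,1],[0,-0.0015,0.06,0,0,0,1],[0,-0.0015,0.085,0,0,0,1],[0,-0.0015,0.097,0,0,0,1],[0,-0.0015,0.1005,0,0,0,1],[0,-0.0015,0.1005,0,0,0,0.5],[0,-0.0015,0.1005,0,0,0,0.3],[0,-0.0015,0.1005,0,0,0,0.2],[0,-0.0015,0.1005,0,0,0,0.1],[0,-0.0015,0.1005,0,0,0,-1],[0,-0.0015,0.1005,0,0,0,-1],[0,-0.0015,0.1005,0,0,0,-1]]'
python3 -m pendant '[[0,0,0,0,0,0,-1],[0,0,-0.005,0,0,0,-1],[0,0,-0.02,0,0,0,-1],[0,0,-0.05,0,0,0,-1],[0,0,-0.08,0,0,0,-1],[0,0,-0.12,0,0,0,-1],[-0.01,0.015,-0.12,0,0,0,-1],[-0.03,0.045,-0.12,0,0,0,-1],[-0.055,0.08,-0.12,0,0,0,-1],[-0.08,0.115,-0.12,0,0,0,-1],[-0.105,0.155,-0.12,0,0,0,-1],[-0.13,0.19,-0.12,0,0,0,-1]]'
```

```text
clock: 39.3
tool_pos: [0.6123, 0.1851, 0.0198]
orientation: [180.0, -0.0, -0.1]
force: [0.1, -1.2, 3.0]
opening: 0.0467
clock: 40.8
tool_pos: [0.4802, -0.0061, 0.1395]
orientation: [-180.0, 0.0, -0.1]
force: [0.9, -0.0, -0.6]
opening: 0.0466
```

```bash
python3 -m pendant '[[-0.012,0.018,0,0,0,0,-1],[-0.0175,0.0255,0.01,0,0,0,-1],[-0.0175,0.0255,0.04,0,0,0,-1],[-0.0175,0.0255,0.07,0,0,0,-1],[-0.0175,0.0255,0.08,0,0,0,-1],[-0.0175,0.0255,0.08,0,0,0,-1],[-0.0175,0.0255,0.08,0,0,0,-1]]'
python3 - <<'E'
from plant import ctrl,snapshot
from h import *
print(ctrl.get_obs()["tool_pos"])
s=snapshot("side")
cv2.imwrite("pics/s17.png",cv2.resize(s["image"][130:250,220:380],None,fx=5,fy=5))
E
```

```text
clock: 41.68
tool_pos: [0.4652, -0.0297, 0.0603]
orientation: [-180.0, -0.1, -0.1]
force: [-0.5, -1.1, -0.4]
opening: 0.0466
[ 0.46516295 -0.02968065  0.0603049 ]
```

View pics/s17.png

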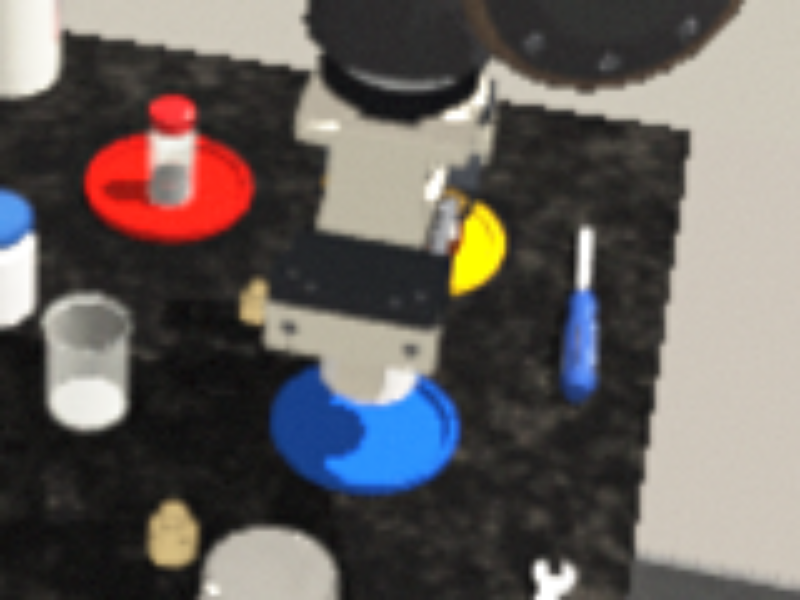

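The jar hangs over the blue saucer, with its base at side-crop (370,385). Lowering and letting go.

```bash
python3 -m pendant '[[-0.0005,0.0005,0.015,0,0,0,-1],[-0.0005,0.0005,0.028,0,0,0,-1],[-0.0005,0.0005,0.036,0,0,0,-1],[-0.0005,0.0005,0.0392,0,0,0,-1],[-0.0005,0.0005,0.0392,0,0,0,-1],[-0.0005,0.0005,0.0392,0,0,0,0.2],[-0.0005,0.0005,0.0392,0,0,0,0.5],[-0.0005,0.0005,0.0392,0,0,0,1],[-0.0005,0.0005,0.0392,0,0,0,1],[-0.0005,0.0005,0.01,0,0,0,1],[-0.0005,0.0005,-0.04,0,0,0,1],[-0.0005,0.0005,-0.1,0,0,0,1]]'
python3 -m pendant '[[0,0,-0.05,0,0,0,1],[0,0,-0.1,0,0,0,1],[-0.02,-0.03,-0.15,0,0,0,1],[-0.03,-0.08,-0.16,0,0,0,1],[-0.045,-0.13,-0.16,0,0,0,1],[-0.06,-0.18,-0.16,0,0,0,1],[-0.08,-0.22,-0.16,0,0,0,1],[-0.11,-0.26,-0.16,0,0,0,1],[-0.14,-0.30,-0.16,0,0,0,1],[-0.17,-0.34,-0.16,0,0,0,1],[-0.17,-0.34,-0.16,0,0,0,1],[-0.17,-0.34,-0.16,0,0,0,1]]'
python3 - <<'E'
from plant import ctrl,snapshot
from h import *
s=snapshot("side");t=snapshot("top")
cv2.imwrite("pics/s18.png",cv2.resize(s["image"][110:300,150:350],None,fx=3,fy=3))
cv2.imwrite("pics/t18.png",cv2.resize(t["image"][90:290,140:400],None,fx=3,fy=3))
E
```

```text
clock: 43.22
tool_pos: [0.4629, -0.0308, 0.1604]
orientation: [180.0, 0.1, -0.1]
force: [2.5, 1.3, -0.9]
opening: 0.088
clock: 44.72
tool_pos: [0.2943, 0.3096, 0.3195]
orientation: [180.0, 0.0, -0.0]
force: [0.6, 0.2, -0.0]
opening: 0.0878
```

View pics/s18.png

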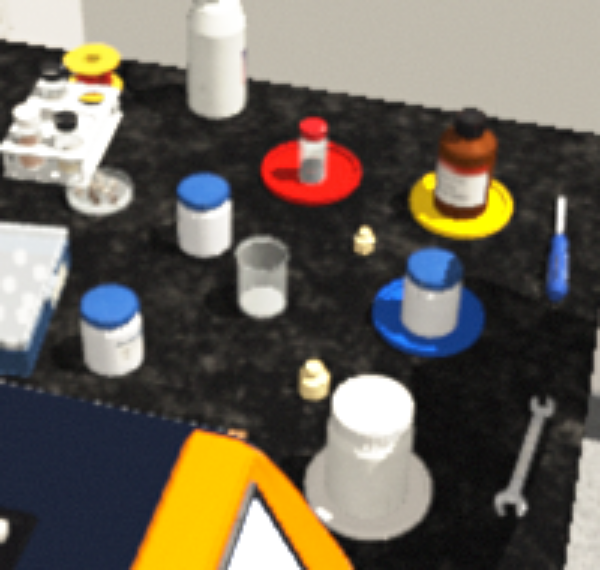

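View pics/t18.png

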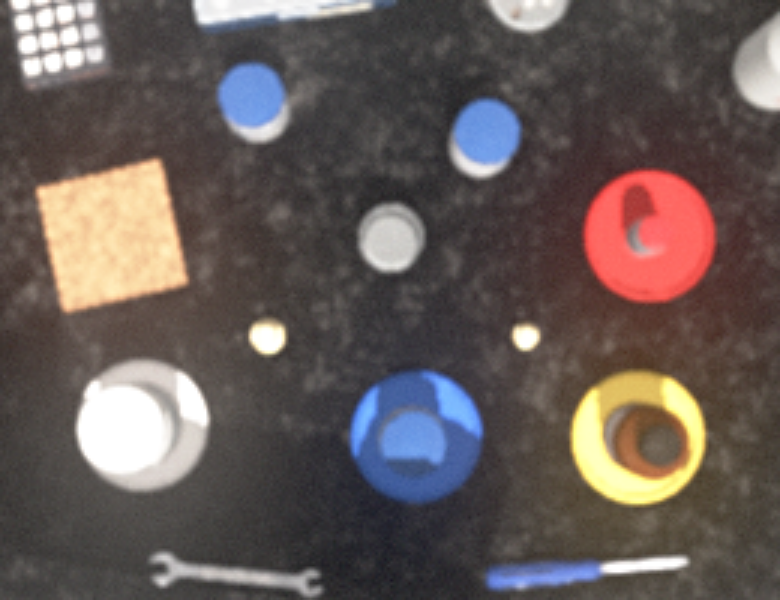

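```bash
python3 - <<'E'
from plant import ctrl,snapshot
from h import *
t=snapshot("top");s=snapshot("side")
for nm,c,z,sc in [("W",(123,430),.096,(143,426)),("B",(413,440),.066,(416,436)),("Y",(662,440),.109,(638,437)),("R",(654,234),.065,(650,236))]:
    a=at(t,c[0]/3+139.7,c[1]/3+89.7,z)[:2]; b=at(t,sc[0]/3+139.7,sc[1]/3+89.7,.01)[:2]
    print("top",nm,a.round(4),b.round(4),(np.hypot(*(a-b))*1000).round(1),"mm")
for nm,c,z,sc in [("W",(372,404),.096,(369,482)),("B",(435,266),.066,(428,314)),("Y",(469,122),.109,(462,204)),("R",(314,126),.065,(312,171))]:
    a=at(s,c[0]/3+149.7,c[1]/3+109.7,z)[:2]; b=at(s,sc[0]/3+149.7,sc[1]/3+109.7,.01)[:2]
    print("side",nm,a.round(4),b.round(4),(np.hypot(*(a-b))*1000).round(1),"mm")
print(ctrl.get_obs()["force"],abs(ctrl.get_obs()["qvel"]).max())
E
```

```text
top W [0.4738 0.1694] [0.4725 0.1696] 1.3 mm
top B [ 0.4655 -0.0285] [ 0.4652 -0.0322] 3.7 mm
top Y [ 0.4674 -0.1945] [ 0.464  -0.1963] 3.9 mm
top R [ 0.6096 -0.1987] [ 0.6129 -0.2064] 8.4 mm
side W [0.4746 0.1717] [0.4727 0.1692] 3.1 mm
side B [ 0.4626 -0.0274] [ 0.4644 -0.0292] 2.5 mm
side Y [ 0.4634 -0.1824] [ 0.4618 -0.1909] 8.7 mm
side R [ 0.61   -0.1996] [ 0.6112 -0.2023] 3.0 mm
[0.52638507 0.65426973 0.08877175] 0.11200980243066191
```

The red reading (8.4 mm from the top camera, 3.0 mm from the side) and the yellow one (3.9 and 8.7 mm) disagree too much. I'll re-measure both from zoomed views.

```bash
python3 - <<'E'
from plant import ctrl,snapshot
from h import *
t=snapshot("top");s=snapshot("side")
for nm,im,roi in[("R top",t,(325,140,385,200)),("R side",s,(230,145,280,185))]:
    c=np.concatenate(blobs(im,(0,120,60),(10,255,255),15,roi)); print(nm,cv2.boundingRect(c),fit(im,c,.01))
for nm,im,roi in[("Y top",t,(322,205,380,262)),("Y side",s,(280,160,325,195))]:
    c=np.concatenate(blobs(im,(20,120,90),(38,255,255),15,roi)); print(nm,cv2.boundingRect(c),fit(im,c,.01))
# 10x zooms
Z=lambda im,x,y,w,h:cv2.resize(im["image"][y:y+h,x:x+w],None,fx=8,fy=8,interpolation=cv2.INTER_CUBIC)
cv2.imwrite("pics/zt.png",np.hstack([Z(t,332,145,48,48),Z(t,330,212,48,48)]))
cv2.imwrite("pics/zs.png",np.hstack([Z(s,232,140,44,52),Z(s,282,140,44,52)]))
E
```

```text
R top (334, 146, 45, 47) (array([ 0.61175034, -0.20662151]), np.float64(0.05217510087712089))
R side (237, 149, 34, 30) (array([ 0.61407972, -0.21829987]), np.float64(0.06202374698237359))
Y top (330, 213, 45, 46) (array([ 0.46367109, -0.19634664]), np.float64(0.050446340421844746))
Y side (286, 167, 35, 23) (array([ 0.4632406 , -0.19250896]), np.float64(0.05204844530677055))
```

View pics/zt.png

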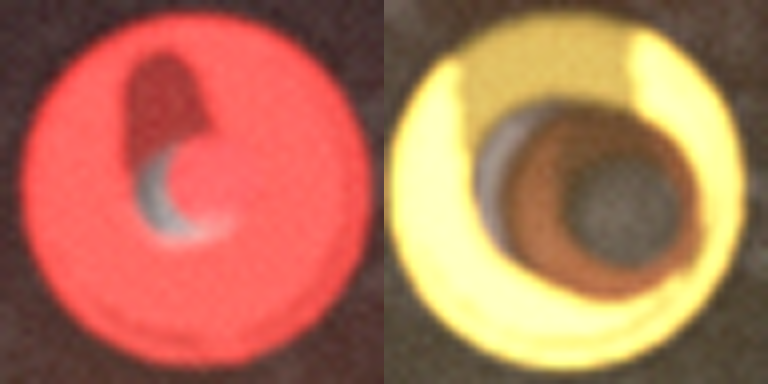

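View pics/zs.png

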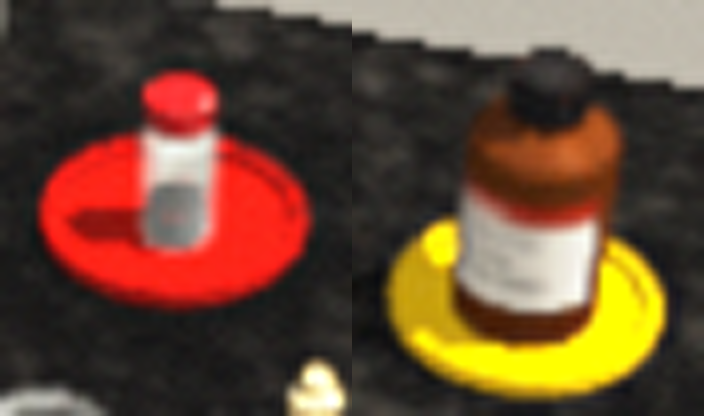

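```bash
python3 - <<'E'
from plant import snapshot
from h import *
t=snapshot("top");s=snapshot("side")
a=np.linspace(0,2*np.pi,181)
def ext(im,c,r,z):
    P=np.array([proj(im,(c[0]+r*np.cos(q),c[1]+r*np.sin(q),z)) for q in a]); return [P[:,0].min(),P[:,0].max(),P[:,1].min(),P[:,1].max()]
f=lambda e,x,y:[round(float(v),0) for v in ((e[0]-x+.5)*8,(e[1]-x+.5)*8,(e[2]-y+.5)*8,(e[3]-y+.5)*8)]
for nm,c,r,h,ox,tx in [("Y bottle",(.464,-.196),.0265,.105,282,330),("R vial",(.6117,-.203),.0135,.061,232,332)]:
    oy=140; ty=212 if ox==282 else 145
    print(nm,"side (panel px): base",f(ext(s,c,r,.004),ox,oy),"captop",f(ext(s,c,.014 if ox==282 else .012,.004+h),ox,oy),"rim",f(ext(s,c,.048,.01),ox,oy),"foot",f(ext(s,c,.048,0),ox,oy))
    print("  top: base",f(ext(t,c,r,.004),tx,ty),"captop",f(ext(t,c,.014 if ox==282 else .012,.004+h),tx,ty),"rim",f(ext(t,c,.048,.01),tx,ty))
E
```

```text
Y bottle side (panel px): base [98.0, 247.0, 265.0, 356.0] captop [160.0, 242.0, 42.0, 88.0] rim [39.0, 309.0, 216.0, 381.0] foot [37.0, 306.0, 238.0, 403.0]
  top: base [83.0, 272.0, 95.0, 285.0] captop [198.0, 308.0, 157.0, 268.0] rim [9.0, 353.0, 18.0, 364.0]
R vial side (panel px): base [139.0, 213.0, 208.0, 252.0] captop [147.0, 214.0, 73.0, 111.0] rim [45.0, 308.0, 140.0, 297.0] foot [45.0, 307.0, 162.0, 319.0]
  top: base [135.0, 231.0, 149.0, 245.0] captop [180.0, 271.0, 133.0, 223.0] rim [15.0, 357.0, 24.0, 367.0]
```

Comparing rim, base and cap edges with their expected positions, the bottle sits about 4 mm off centre. The vial is somewhere between 3 and 7 mm off, towards +y. Both pass, but there's time to spare, so I'll shift the vial 4 mm.

```bash
python3 -m pendant '[[0.03,0.04,0,0,0,0,1],[0.06,0.08,0,0,0,0,1],[0.09,0.12,0,0,0,0,1],[0.11,0.16,0,0,0,0,1],[0.125,0.21,0.02,0,0,0,1],[0.14,0.26,0.05,0,0,0,1],[0.155,0.30,0.08,0,0,0,1],[0.17,0.34,0.11,0,0,0,1],[0.2,0.375,0.15,0,0,0,1],[0.235,0.415,0.17,0,0,0,1],[0.27,0.455,0.17,0,0,0,1],[0.3,0.495,0.17,0,0,0,1]]'
python3 -m pendant '[[0.01,0.01,0,0,0,0,1],[0.0175,0.0175,0,0,0,0,1],[0.0175,0.0175,0,0,0,0,1],[0.0175,0.0175,0,0,0,0,1]]'
```

```text
clock: 46.62
tool_pos: [0.5945, -0.1877, 0.1488]
orientation: [180.0, 0.1, -0.1]
force: [0.8, 0.2, 0.3]
opening: 0.0875
clock: 47.12
tool_pos: [0.6106, -0.2025, 0.1499]
orientation: [-180.0, -0.0, -0.1]
force: [0.5, 1.4, -0.4]
opening: 0.0875
```

```bash
python3 -m pendant '[[0.001,0,0.03,0,0,0,1],[0.001,0,0.06,0,0,0,1],[0.001,0,0.095,0,0,0,1],[0.001,0,0.115,0,0,0,0.5],[0.001,0,0.1255,0,0,0,0.2],[0.001,0,0.1255,0,0,0,0],[0.001,0,0.1255,0,0,0,-0.2],[0.001,0,0.1255,0,0,0,-0.35],[0.001,0,0.1255,0,0,0,-1],[0.001,0,0.1255,0,0,0,-1],[0.001,0,0.1255,0,0,0,-1],[0.001,0,0.1255,0,0,0,-1]]'
python3 -m pendant '[[0,0,0,0,0,0,-1],[0,0,-0.006,0,0,0,-1],[0,0.002,-0.006,0,0,0,-1],[0,0.004,-0.006,0,0,0,-1],[0,0.004,-0.003,0,0,0,-1],[0,0.004,-0.0003,0,0,0,-1],[0,0.004,-0.0003,0,0,0,-1]]'
python3 -m pendant '[[0,0,0,0,0,0,-0.3],[0,0,0,0,0,0,0],[0,0,0,0,0,0,0.5],[0,0,0,0,0,0,0.5],[0,0,-0.02,0,0,0,0.5],[0,0,-0.06,0,0,0,0.5],[0,0,-0.12,0,0,0,0.5],[-0.02,-0.02,-0.15,0,0,0,0.5],[-0.06,-0.06,-0.15,0,0,0,0.5],[-0.1,-0.1,-0.15,0,0,0,0.5]]'
```

```text
clock: 48.62
tool_pos: [0.6122, -0.2034, 0.0244]
orientation: [180.0, -0.0, -0.1]
force: [-0.6, -0.7, 4.0]
opening: 0.0257
clock: 49.5
tool_pos: [0.6121, -0.2074, 0.0245]
orientation: [180.0, -0.0, -0.1]
force: [-0.7, 0.2, 2.2]
opening: 0.0256
clock: 50.75
tool_pos: [0.5112, -0.1064, 0.1746]
orientation: [-180.0, -0.1, -0.2]
force: [-1.0, 1.4, -0.3]
opening: 0.0657
```

Moving clear along the earlier way out, then a last look.

```bash
python3 -m pendant '[[-0.03,-0.04,-0.03,0,0,0,0.5],[-0.05,-0.08,-0.06,0,0,0,0.5],[-0.065,-0.12,-0.09,0,0,0,0.5],[-0.08,-0.16,-0.12,0,0,0,0.5],[-0.095,-0.21,-0.145,0,0,0,0.5],[-0.11,-0.26,-0.145,0,0,0,0.5],[-0.13,-0.30,-0.145,0,0,0,0.5],[-0.16,-0.34,-0.145,0,0,0,0.5],[-0.19,-0.38,-0.145,0,0,0,0.5],[-0.217,-0.416,-0.145,0,0,0,0.5],[-0.217,-0.416,-0.145,0,0,0,0.5],[-0.217,-0.416,-0.145,0,0,0,0.5]]'
python3 - <<'E'
from plant import ctrl,snapshot
from h import *
t=snapshot("top");s=snapshot("side")
cv2.imwrite("pics/s20.png",cv2.resize(s["image"][110:300,150:350],None,fx=3,fy=3))
cv2.imwrite("pics/t20.png",cv2.resize(t["image"][90:290,140:400],None,fx=3,fy=3))
Z=lambda im,x,y,w,h:cv2.resize(im["image"][y:y+h,x:x+w],None,fx=8,fy=8,interpolation=cv2.INTER_CUBIC)
cv2.imwrite("pics/z20.png",np.hstack([Z(t,332,145,48,48),Z(s,232,140,44,48)]))
E
```

```text
clock: 52.25
tool_pos: [0.2958, 0.3091, 0.3193]
orientation: [180.0, 0.0, -0.0]
force: [0.2, -0.3, -0.5]
opening: 0.0655
```

View pics/s20.png

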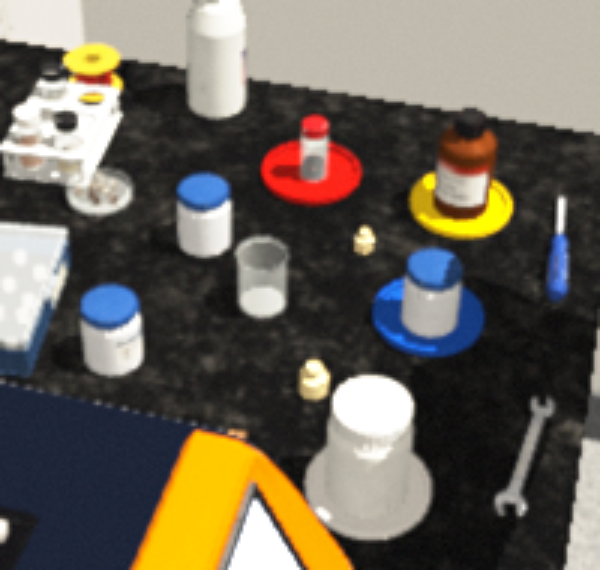

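View pics/t20.png

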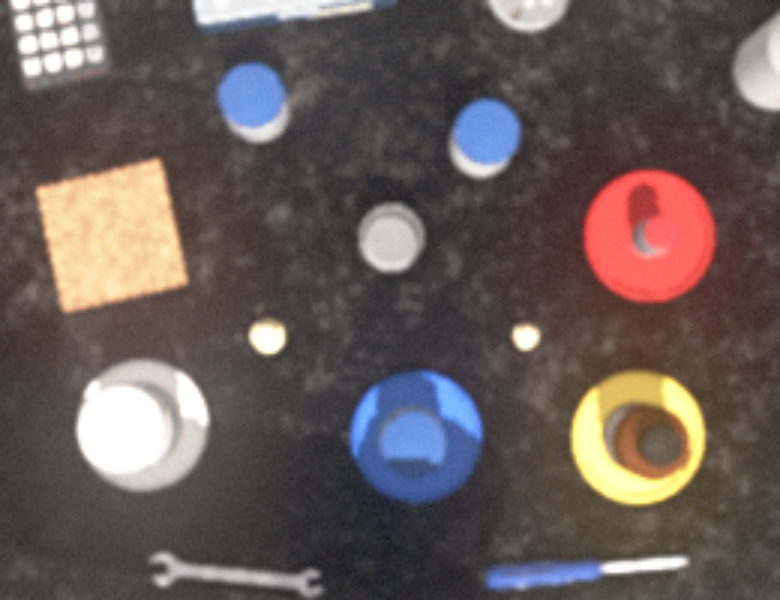

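View pics/z20.png

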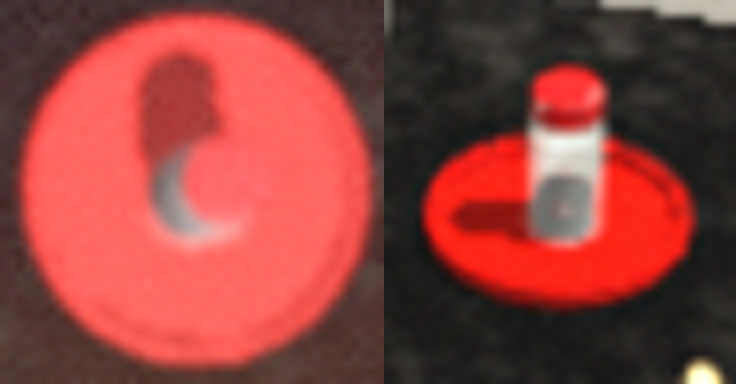

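The zoomed top view puts the vial base at about (198,195) against a rim centre of (197,191), so it's centred. All four containers are upright and the beaker is still at top-crop (391,238). Handing in.

```bash
python3 -c "
from plant import ctrl
print(ctrl.close_job())"
```

```text
the job is handed in; nothing more can be done
None
```

I swapped the white jar and the vial by way of the cork mat, then the blue jar and the amber bottle the same way. I regripped the vial once to shift it about 4 mm closer to the centre of its saucer. I handed the job in at about 52 s of the 144 s.

My last pictures show each container upright in its own saucer, the beaker where it was at the start, and the arm clear of everything.

| Container | Saucer | Distance from centre |
|---|---|---|
| White jar | white | about 1–3 mm |
| Blue jar | blue | about 3–4 mm |
| Amber bottle | yellow | about 4 mm |
| Red vial | red | about 1–2 mm after the shift |

Two checks disagreed at first. The first top-view reading put the vial 8.4 mm off centre, and the first side-view reading put the bottle 8.7 mm off. On a closer look, the bottle came out at about 4 mm, so I left it, and the vial at 3–7 mm, which is why I moved it. All of these are inside the 12 mm limit; the handed-in job reported no verdict.

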